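# Fill the empty wells of a covered flask crate by feel

## Robot

A 7-joint arm with a two-finger parallel gripper is mounted at the origin on the work surface. World frame = base frame: x ahead of the robot, y to its left, z up, the work surface at z = 0. Lengths are in m, angles in rad, forces in N, time in s.
With the tool pointing down it reaches from about 0.425 to 0.875 m from the base axis. Payload 8.4 kg.
Tool frame: the origin (TCP) lies between the finger pads; the fingertips stand 17 mm ahead of it and the grasp point (between the pads) lies 2 mm behind it (finger_overhang is the z of the fingertips in the tool frame, in m); z points along the fingers, y is the direction in which the jaws open and shut (so a half turn about z gives the same grasp; the last joint's range is limited). The gripper opens to 85 mm and grips with 20 to 120 N. Pads are 22 mm wide; open, the fingers measure 114 mm over their backs; the gripper's body (76 mm by 85 mm) begins 54 mm behind the grasp point. The pads swing forward as they close: fully open they stand 13 mm farther back than shut.
Start: joints at [-1.308, 0.333, 0.04, 1.465, -0.013, 1.343, -0.059], TCP at [0.23, 0.608, 0.211] pointing down, gripper open.
Joint ranges: [-2.58, 2.58], [-0.38, 2.09], [-1.3, 1.39], [0.25, 2.4], [-1.5, 4.64], [0.08, 2.09], [-2.65, 2.65]. Speed limits (rad/s): [2.22, 2.22, 2.79, 2.79, 3.14, 3.14, 3.14].

## Interface

Orientations are given as a 3x3 rotation matrix whose columns are the frame's x, y, z axes.
In Python, from cell import * gives the robot as it stands.
- The arm moves only by the tool send_rows, never from a script. Its argument "motion" is a list of rows, each an object with "twist": the turn, a rotation vector about the tool's x, y, z in degrees, a list of three; "slide": the shift along the tool's x, y, z in cm, a list of three; "jaw": the finger opening in cm, from 0 to 8.54. A call has 1 to 8 rows; each row shifts and turns the commanded pose from where the row before left it, along the tool's axes as they then stand; what a row does not reach is not made up. A row lasts 1/10 s, in which the tool goes at most 50 mm and 8.59 degrees, less where a joint would pass 70% of its speed; a pose out of reach is approached as far as the arm can. A call with a gripper value outside its range is refused whole. The fingers move at their own pace and stop on an object; "squeeze" is the grip in N (left out, the last holds). Time passes only in rows, so rows that do not move let the fingers close. It gives the time, the measured TCP pose, the force and the opening at its end, in the units of the state.
- get_state(): the state, without advancing time (a new reading comes with each control period).
- snapshot(name): name is "scene" or "top" or "wrist"; returns a dict with "pixels" (480x640x3 uint8, blue, green, red), "fovy" (degrees; the focal length in pixels is half the picture's height over the tangent of half this angle, whatever the lens; pixels are square), "cx", "cy" (the principal point, pixels), "cam_to_world" (4x4, takes a point from camera to world coordinates). Camera axes: x right, y down, z forward; pixel columns grow to the right and rows downward; lengths in m; the calibration is good to about 2 mm. A picture is of the moment at which its call begins. There is no depth.
- sign_off(): hands the job in, once; it reports no verdict.
The state is a dict: "clock": time; "q": joint angles; "qvel": joint speeds; "effort": joint torques, N m; "tcp_pos": TCP position; "ee_rot": TCP orientation; "ft_force": force on the tool from outside, world axes, zero at the start; "ft_torque": the same for the moment, N m; "gripper_width": finger opening in m.
Only numpy, scipy, OpenCV 4.12 (cv2) and the standard library are available. Lean on these libraries where they do the work, as an engineer would, in place of code of your own. Each camera call takes 0.05 s, during which the arm holds its last target.

## Task

A sample flask lies in a cradle beside the black transport crate: take the two loose flasks of the same shape from the round plate and fill the crate's two empty wells with them. Full and empty wells look alike, so feel for the empty ones by pressing on their discs, then push each flask down, upright, until its lid is flush with the crate's deck. Leave the flasks of the other shape and everything else on the table where they are.

Things in the scene. Friction and masses are not known exactly. Their poses are not given: they have to be found in the camera images.
- crate: black block-like transport crate, fixed, 166 mm (x) by 240 mm (y), end lugs 134 mm from the centre, flat deck 101 mm above its origin (centre of the underside, on the table; x along the short side, y along the long, z up). Six round wells, 61 mm wide, in 2 rows of 3, 74 mm apart both ways. Four hold a flask, two (any two) are empty; each shows the same 56 mm aluminium disc 1 mm below the deck
- well0 (a point): centre of well 0's mouth at deck height (crate frame x -37 mm, y -74 mm), z up
- well1 (a point): centre of well 1's mouth at deck height (crate frame x -37 mm, y 0 mm), z up
- well2 (a point): centre of well 2's mouth at deck height (crate frame x -37 mm, y 74 mm), z up
- well3 (a point): centre of well 3's mouth at deck height (crate frame x +37 mm, y -74 mm), z up
- well4 (a point): centre of well 4's mouth at deck height (crate frame x +37 mm, y 0 mm), z up
- well5 (a point): centre of well 5's mouth at deck height (crate frame x +37 mm, y 74 mm), z up
- deck (a point): centre of the deck's top face. A full well's disc is a stored flask's lid: rigid, it does not give. An empty well's disc is a lift plate held by friction: it sinks straight down when pushed with about 7 N, stays where it is left and stops 90 mm down; with a flask standing on it, a further push of 3 to 5 N is needed. At the bottom the flask's lid is 1 mm below the deck
- straight_a_mid (a point): loose sealed aluminium flask (straight sort), 90 mm tall, plain straight cylinder 56 mm in diameter from top to bottom, foot bevelled 5 mm, flat lid, about 0.32 kg, standing upright on the round steel plate. Point: on its axis half-way up (45 mm below the lid), z up along its axis
- straight_b_mid (a point): loose sealed aluminium flask (straight sort), 90 mm tall, plain straight cylinder 56 mm in diameter from top to bottom, foot bevelled 5 mm, flat lid, about 0.32 kg, standing upright on the round steel plate. Point: on its axis half-way up (45 mm below the lid), z up along its axis
- waisted_a_mid (a point): loose sealed aluminium flask (waisted sort), 90 mm tall, hourglass-shaped: 56 mm in diameter in the top 30 mm and near the foot, narrowing to a 32 mm waist half-way up, foot bevelled 5 mm, flat lid, about 0.32 kg, standing upright on the round steel plate. Point: on its axis half-way up (45 mm below the lid), z up along its axis
- waisted_b_mid (a point): loose sealed aluminium flask (waisted sort), 90 mm tall, hourglass-shaped: 56 mm in diameter in the top 30 mm and near the foot, narrowing to a 32 mm waist half-way up, foot bevelled 5 mm, flat lid, about 0.32 kg, standing upright on the round steel plate. Point: on its axis half-way up (45 mm below the lid), z up along its axis
- sample_straight_mid (a point): sample of the straight sort, fixed, lying level in a grey cradle 70 x 110 mm; one of the two samples lies beside the crate, the other on the right of the table, away from it. Point: middle of the sample, 35 mm above the table
- sample_waisted_mid (a point): sample of the waisted sort, fixed, lying level in a grey cradle 70 x 110 mm; one of the two samples lies beside the crate, the other on the right of the table, away from it. Point: middle of the sample, 35 mm above the table
- sample_spot (a point): the place beside the crate (135 mm from the crate's centre along crate +x, 35 mm above the table) where the sample that counts lies; that sample's point coincides with it
- roundplate: round slotted steel plate, fixed, 310 mm in diameter (330 mm at its bottom flange), top 30 mm above its origin; origin: centre of its underside, on the table. The four loose flasks stand on it about 85 mm from its axis, 110 mm or more apart
- nozzle: bystander, loose: copper cone nozzle, 38 mm wide, 45 mm tall, standing on the round plate. Origin: centre of its underside
- clampblock: bystander, loose: stepped steel clamp block 30 x 50 x 36 mm on the round plate. Origin: centre of its underside
- wrench: bystander, loose: wrench 190 mm long, on the table. Origin: about the middle of its length
- brush: bystander, loose: hand brush 180 mm long, on the table. Origin: about the middle of its length
- spacer: bystander, loose: steel ring 72 mm wide, 18 mm high, on the table. Origin: centre of its underside
- lens_tube: bystander, loose: black cylinder 44 mm wide, 85 mm tall, on the table. Origin: centre of its underside
- endstop: bystander, loose: steel block 90 x 30 x 42 mm, on the table. Origin: centre of its underside
Mind the look-alikes: they are no part of the job. Leave any turquoise look-alike of the part that bears waisted_b_mid alone.

How it is judged:
At the end, for the whole second after the job is handed in: Both loose flasks of the sort whose sample lies beside the crate stand in wells of the crate, upright within 0.09 rad, at rest, their middles 50 to 60 mm above the crate's underside (fully home: 55 mm, lid flush within about 5 mm) (((horizontal distance between sample_straight_mid and sample_spot below 0.04 m and (x of straight_a_mid in the frame of crate between -0.05 and 0.05 m and y of straight_a_mid in the frame of crate between -0.09 and 0.09 m and z of straight_a_mid in the frame of crate between 0.05 and 0.06 m and angle between straight_a_mid's own z axis and vertical below 0.09 rad and linear speed of straight_a below 0.02 m/s) and (x of straight_b_mid in the frame of crate between -0.05 and 0.05 m and y of straight_b_mid in the frame of crate between -0.09 and 0.09 m and z of straight_b_mid in the frame of crate between 0.05 and 0.06 m and angle between straight_b_mid's own z axis and vertical below 0.09 rad and linear speed of straight_b below 0.02 m/s)) or (horizontal distance between sample_waisted_mid and sample_spot below 0.04 m and (x of waisted_a_mid in the frame of crate between -0.05 and 0.05 m and y of waisted_a_mid in the frame of crate between -0.09 and 0.09 m and z of waisted_a_mid in the frame of crate between 0.05 and 0.06 m and angle between waisted_a_mid's own z axis and vertical below 0.09 rad and linear speed of waisted_a below 0.02 m/s) and (x of waisted_b_mid in the frame of crate between -0.05 and 0.05 m and y of waisted_b_mid in the frame of crate between -0.09 and 0.09 m and z of waisted_b_mid in the frame of crate between 0.05 and 0.06 m and angle between waisted_b_mid's own z axis and vertical below 0.09 rad and linear speed of waisted_b below 0.02 m/s)))); the robot touches nothing.
It fails at once if a flask of the other sort is moved by more than 40 mm ((horizontal distance between sample_straight_mid and sample_spot below 0.04 m and distance of any of waisted_a_mid, waisted_b_mid from where it was at the start of the episode above 0.04 m) or (horizontal distance between sample_waisted_mid and sample_spot below 0.04 m and distance of any of straight_a_mid, straight_b_mid from where it was at the start of the episode above 0.04 m)).
It fails at once if a bystander is moved by more than 50 mm (distance of any of nozzle, clampblock, wrench, brush, spacer, lens_tube, endstop from where it was at the start of the episode above 0.05 m).
It also fails if it takes over 72 s, if anything falls off the work surface, if the arm or the gripper's body presses on something with over 40 N, if the wrist force passes 120 N, or if a joint passes its speed limit or range.

## Working session

There is one attempt and no reset: what is moved stays moved. The work goes in short steps, Python scripts to look and compute and a tool call to move; the robot and the scene stay as the last step left them, time stands still between calls to the robot, and variables do not carry over. Pictures are saved under pics/ and viewed, and the job is handed in when it is done.

Besides the shell and the picture viewer there is one more tool, called after "Call:" as name(argument=value, ...), one argument or row to a line, values as JSON. send_rows: Moves the arm, as the interface text tells. Its arguments: {"type":"object","properties":{"motion":{"type":"array","items":{"type":"object","properties":{"twist":{"type":"array","items":{"type":"number"}},"slide":{"type":"array","items":{"type":"number"}},"jaw":{"type":"number"}}}},"squeeze":{"type":"number"}},"required":["motion"]}

```bash
ls; mkdir -p pics
python3 - <<'E'
from cell import *
import cv2
s=get_state()
print({k:(v if not hasattr(v,'round') else v) for k,v in s.items()})
for n in ["scene","top","wrist"]:
    d=snapshot(n); cv2.imwrite(f"pics/{n}0.png",d["pixels"]); print(n,d["fovy"],d["cx"],d["cy"],d["cam_to_world"])
E
```

```text
pics
{'clock': 0.0, 'q': array([-1.30821547,  0.33389472,  0.03986113,  1.46628443, -0.01337325,
        1.34328257, -0.05850517]), 'qvel': array([-0.00046315,  0.00217024,  0.00096476,  0.0008117 , -0.00014047,
        0.00079509, -0.00086467]), 'effort': array([ 1.30451575e-03, -6.58565712e+01,  1.36590030e+00, -4.05539382e+01,
        1.67239801e-02,  1.23627073e-02,  2.58467406e-05]), 'tcp_pos': array([0.22991945, 0.60745616, 0.21032514]), 'ee_rot': array([[-9.35266413e-01,  3.53944260e-01, -4.43817196e-04],
       [ 3.53944514e-01,  9.35265153e-01, -1.54097801e-03],
       [-1.30333565e-04, -1.59831164e-03, -9.99998714e-01]]), 'ft_force': array([-0.07410378,  0.06229301,  0.76387389]), 'ft_torque': array([ 3.46400324e-02,  4.12813432e-05, -1.26422327e-02]), 'gripper_width': 0.08565625128487639}
scene 44.29817213590777 328.308503110671 236.7006687024814 [[ 0.55836197  0.64222637 -0.52514493  1.34921619]
 [ 0.82959416 -0.43403011  0.35127111 -0.54961582]
 [-0.00233314 -0.6317936  -0.77513315  1.26343418]
 [ 0.          0.          0.          1.        ]]
top 54.77812304597482 322.7005680821933 233.83491804823004 [[-0.10822606 -0.97289189  0.20437339  0.3112529 ]
 [-0.99412459  0.10629696 -0.020427   -0.00539388]
 [-0.00185101 -0.20538334 -0.97867985  1.35821042]
 [ 0.          0.          0.          1.        ]]
wrist 59.86314414048513 313.2540883811935 238.08166457733358 [[ 3.53163307e-01  8.89202926e-01  2.90850194e-01  1.56233604e-01]
 [ 9.35561259e-01 -3.35364521e-01 -1.10705773e-01  6.36782301e-01]
 [-8.99061518e-04  3.11205391e-01 -9.50342252e-01  3.71919759e-01]
 [ 0.00000000e+00  0.00000000e+00  0.00000000e+00  1.00000000e+00]]
```

View pics/scene0.png

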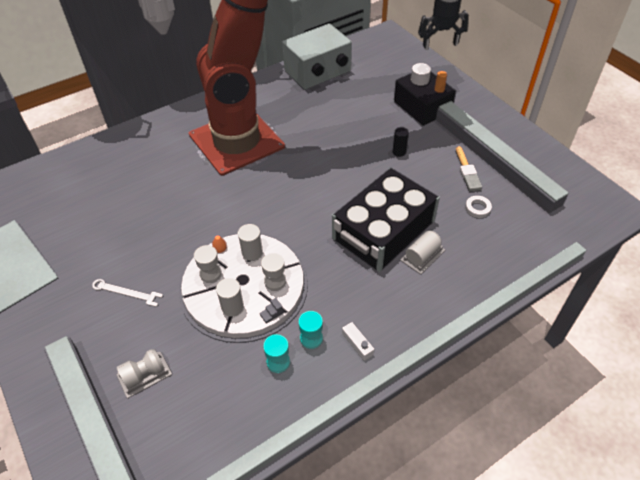

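View pics/top0.png

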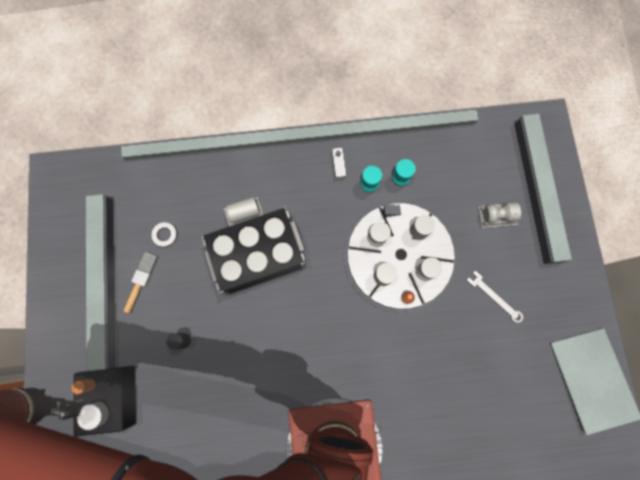

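View pics/wrist0.png

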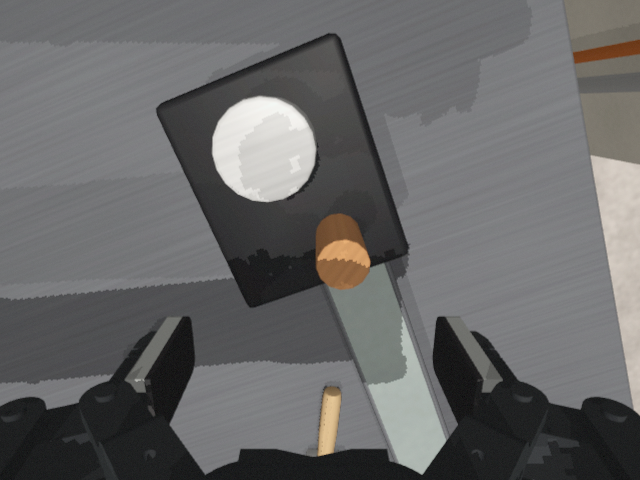

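The sample beside the crate (scene ~(424,249)) looks straight, and the far one (143,370) is waisted. The straight loose flasks look to be at scene (249,242) and (230,297). I'll zoom in to confirm and measure.

```bash
cat > h.py <<'E'
import numpy as np, cv2
def ray(d,u,v,z):
    f=240/np.tan(np.radians(d["fovy"])/2); M=np.array(d["cam_to_world"])
    r=M[:3,:3]@np.array([(u-d["cx"])/f,(v-d["cy"])/f,1]); o=M[:3,3]
    return o+r*(z-o[2])/r[2]
def proj(d,p):
    f=240/np.tan(np.radians(d["fovy"])/2); M=np.array(d["cam_to_world"])
    c=M[:3,:3].T@(np.array(p)-M[:3,3]); return np.array([d["cx"]+f*c[0]/c[2],d["cy"]+f*c[1]/c[2]])
E
python3 - <<'E'
from cell import *
from h import *
import pickle
S=snapshot("scene");T=snapshot("top");pickle.dump((S,T),open("st.pkl","wb"))
a=cv2.resize(S["pixels"][160:400,80:460],None,fx=2,fy=2,interpolation=cv2.INTER_CUBIC)
cv2.imwrite("pics/sz.png",a)
b=cv2.resize(T["pixels"][130:320,190:540],None,fx=2.2,fy=2.2,interpolation=cv2.INTER_CUBIC)
cv2.imwrite("pics/tz.png",b)
for n,d,z in (("scene",S,0),("top",T,0)):
    hsv=cv2.cvtColor(d["pixels"],cv2.COLOR_BGR2HSV)
    if n=="top": m=((hsv[...,2]>150)&(hsv[...,1]<40)).astype(np.uint8)
    else: m=((hsv[...,2]>150)&(hsv[...,1]<40)).astype(np.uint8)
    k,l,st,c=cv2.connectedComponentsWithStats(m,connectivity=4)
    for i in range(1,k):
        if 80<st[i,4]<1200 and 120<c[i][1]<420: print(n,st[i],c[i].round(1),ray(d,*c[i],0.1).round(4),ray(d,*c[i],0.12)[:2].round(4))
E
```

```text
scene [579 127  26  20 234] [592.4 136. ] [0.6793 0.8378 0.1   ] [0.6908 0.8139]
scene [615 139  25  18 189] [627.3 146.3] [0.7661 0.8863 0.1   ] [0.7762 0.8617]
scene [ 41 141  25  13 106] [ 52.6 147. ] [-0.168  -0.4992  0.1   ] [-0.1419 -0.5   ]
scene [460 164  22  24 309] [470.8 175.5] [0.6007 0.4283 0.1   ] [0.6136 0.4115]
scene [383 177  20  15 240] [392.6 184. ] [0.5049 0.2282 0.1   ] [0.5194 0.2148]
scene [404 190  21  16 259] [414.2 197.4] [0.5773 0.2454 0.1   ] [0.5905 0.2317]
scene [365 191  21  16 256] [375.4 198.6] [0.5223 0.1562 0.1   ] [0.5365 0.144 ]
scene [466 195  26  20 305] [478.5 204.5] [0.693  0.3706 0.1   ] [0.7043 0.3548]
scene [387 205  21  16 272] [397.  212.5] [0.594  0.1733 0.1   ] [0.607  0.1608]
scene [347 206  21  16 273] [357.2 213.7] [0.5387 0.0842 0.1   ] [0.5526 0.0733]
scene [368 220  22  17 289] [379.  228.3] [0.611  0.1013 0.1   ] [0.6237 0.0901]
scene [341 231  27  19 104] [354.2 240. ] [0.6067 0.0259 0.1   ] [0.6195 0.016 ]
scene [409 231  32  27 475] [425.7 243.1] [0.7159 0.1695 0.1   ] [0.7267 0.1571]
scene [ 92 278  71  28 573] [127.  291.3] 
[... 717 characters left out ...]
1  27  84] [297.1 236.6] [0.574  0.0396 0.1   ] [0.5698 0.0389]
top [239 227  20  20 313] [248.4 236.3] [0.5895 0.1738 0.1   ] [0.5851 0.171 ]
top [213 236  21  20 317] [223.1 245.1] [0.5723 0.2454 0.1   ] [0.5681 0.2414]
top [273 243  20  20 325] [282.3 252.4] [0.5342 0.0846 0.1   ] [0.5307 0.0831]
top [247 252  20  20 328] [256.6 261.3] [0.5172 0.1569 0.1   ] [0.514  0.1543]
top [131 253  24  33 381] [142.8 270.2] [0.5264 0.4679 0.1   ] [0.523  0.4604]
top [221 260  21  21 330] [230.8 270.1] [0.5005 0.2289 0.1   ] [0.4975 0.2252]
top [467 271  57  52 536] [495.  296.7] [ 0.3514 -0.4749  0.1   ] [ 0.3507 -0.4675]
top [ 78 405  23  25 458] [ 89.2 417. ] [0.1617 0.6157 0.1   ] [0.1641 0.6059]
```

View pics/sz.png

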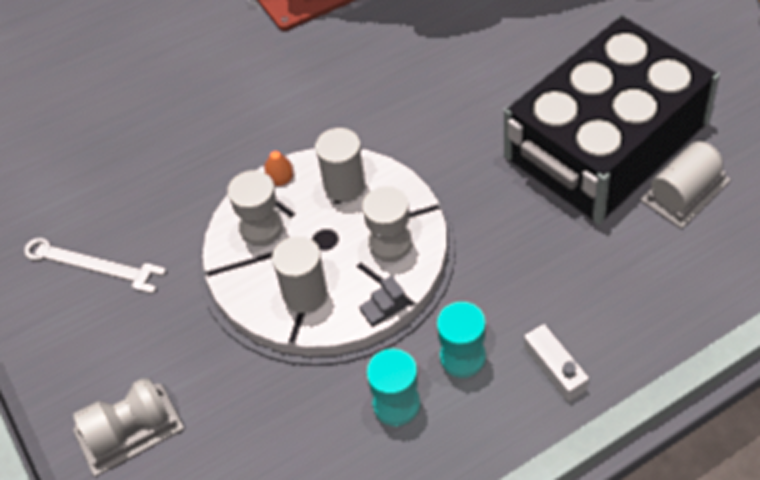

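View pics/tz.png

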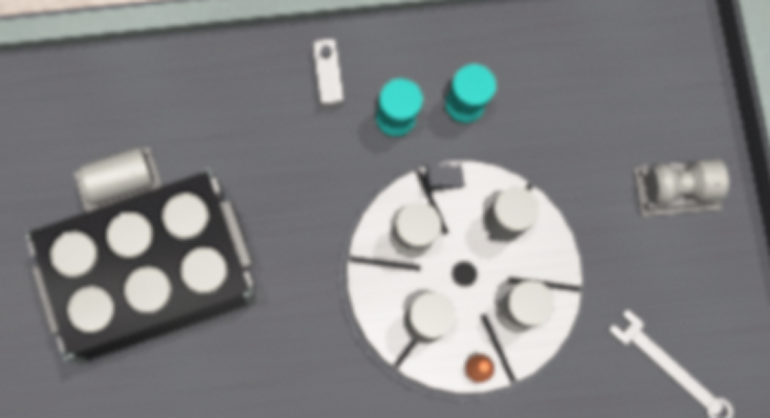

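The zoom confirms it: the straight sample is beside the crate. The straight flasks are at scene lids (250,234) and (229,287), and at top about (385,272) and (424,225). Now I'll measure the lids in both views.

Run:
```python
from h import *
import pickle, cell
print([x for x in dir(cell) if not x.startswith('_')])
S,T=pickle.load(open("st.pkl","rb"))
for n,d,pts in (("scene",S,{"sA":(250,234),"sB":(229,287.5),"wA":(206,257),"wB":(273,264)}),("top",T,{"sA":(385,272),"sB":(424,225),"wA":(430,267),"wB":(379,232)})):
    for k,p in pts.items(): print(n,k,ray(d,*p,.12).round(4))
for p in ((401,254),): print("plate", ray(T,*p,.03), ray(S,242.5,280,.03))
for n,p,z in (("nozzle",(408,297),.03),("clamp",(392,210),.05),("lens",(178,340),.085)): print(n,ray(T,*p,z).round(3))
g=cv2.cvtColor(T["pixels"][190:320,335:465],cv2.COLOR_BGR2GRAY); cv2.imwrite("pics/tp.png",cv2.resize(cv2.createCLAHE(4,(2,2)).apply(g),None,fx=4.5,fy=4.5,interpolation=cv2.INTER_CUBIC))
g=cv2.cvtColor(S["pixels"][215:345,170:310],cv2.COLOR_BGR2GRAY); cv2.imwrite("pics/sp.png",cv2.resize(cv2.createCLAHE(4,(2,2)).apply(g),None,fx=4.5,fy=4.5,interpolation=cv2.INTER_CUBIC))
```

```text
['MotionError', 'finger_overhang', 'get_state', 'sign_off', 'snapshot']
scene sA [ 0.4571 -0.1896  0.12  ]
scene sB [ 0.5717 -0.3095  0.12  ]
scene wA [ 0.4607 -0.3138  0.12  ]
scene wB [ 0.5703 -0.1894  0.12  ]
top sA [ 0.4476 -0.1861  0.12  ]
top sB [ 0.5643 -0.3099  0.12  ]
top wA [ 0.4479 -0.3083  0.12  ]
top wB [ 0.5582 -0.1847  0.12  ]
plate [ 0.5044852  -0.25255208  0.03      ] [ 0.50923013 -0.25122761  0.03      ]
nozzle [ 0.38  -0.255  0.03 ]
clamp [ 0.633 -0.241  0.05 ]
lens [0.33  0.385 0.085]
```

View pics/tp.png

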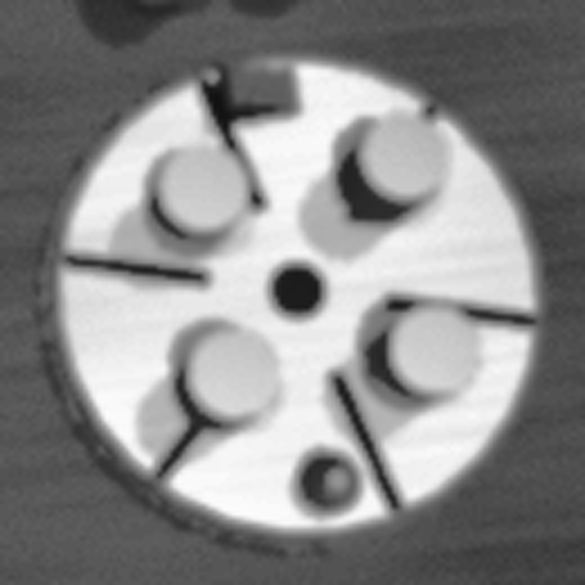

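View pics/sp.png

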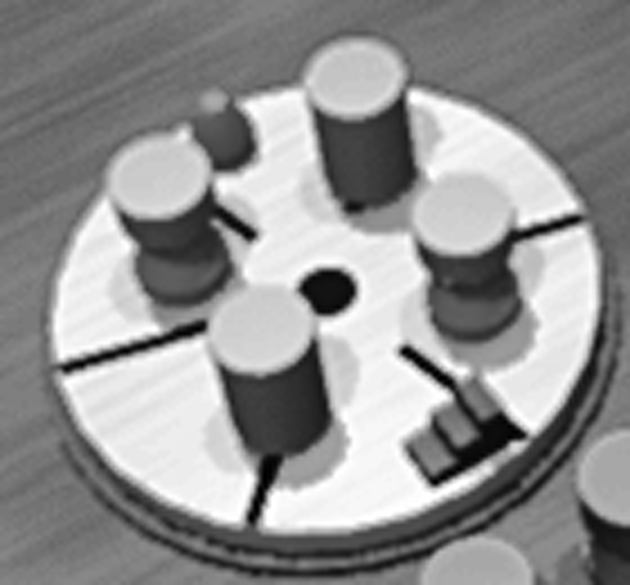

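Call:
send_rows(
  motion=[
    {"slide": [0, 0, -2], "twist": [0, 0, 8], "jaw": 0},
    {"slide": [0, 0, -2], "twist": [0, 0, 8]},
    {"slide": [0, 0, -1], "twist": [0, 0, 8]},
    {"slide": [0, 0, 0], "twist": [0, 0, 8]},
    {"slide": [0, 0, 0], "twist": [0, 0, 8]},
    {"slide": [0, 0, 0], "twist": [0, 0, 8]},
  ],
  squeeze=40,
)

```text
schema error: expected keys twist, slide, jaw
```

```bash
cat > g.py <<'E'
import sys
from cell import *
from h import *
s=get_state(); R=s["ee_rot"];p=s["tcp_pos"]
print("t",s["clock"],"p",p.round(4),"F",s["ft_force"].round(2),"w",round(s["gripper_width"],4),"q7",s["q"][6].round(2),"yang",np.degrees(np.arctan2(R[1,1],R[0,1])).round(2), "tilt", (R[:2,2]*57.3).round(2))
if len(sys.argv)>3:
    t=np.array([float(a) for a in sys.argv[1:4]]); d=R.T@(t-p)*100; print("slide cm",d.round(2), "dist",np.linalg.norm(d).round(2))
E
python3 g.py 0.52 0.165 0.25
```

```text
t 0.25 p [0.23   0.6077 0.2108] F [-0.56  0.31  0.16] w 0.0855 q7 -0.06 yang 69.27 tilt [-0.01 -0.04]
slide cm [-42.79 -31.14  -3.89] dist 53.07
```

Call:
send_rows(
  motion=[
    {"slide": [0, 0, -2], "twist": [0, 0, 8], "jaw": 0},
    {"slide": [0, 0, -2], "twist": [0, 0, 8], "jaw": 0},
    {"slide": [0, 0, -1], "twist": [0, 0, 8], "jaw": 0},
    {"slide": [0, 0, 0], "twist": [0, 0, 8], "jaw": 0},
    {"slide": [0, 0, 0], "twist": [0, 0, 8], "jaw": 0},
    {"slide": [0, 0, 0], "twist": [0, 0, 8], "jaw": 0},
  ],
  squeeze=40,
)

```text
clock: 0.85
tcp_pos: [0.23, 0.6078, 0.2612]
ee_rot: [[-0.357, 0.934, -0.0], [0.934, 0.357, -0.0], [-0.0, -0.0, -1.0]]
ft_force: [-0.4, -0.8, -0.3]
gripper_width: 0.0005
```

```bash
python3 g.py 0.52 0.165 0.25
```

```text
t 0.85 p [0.23   0.6078 0.2612] F [-0.37 -0.78 -0.29] w 0.0005 q7 -0.88 yang 20.94 tilt [-0.   -0.01]
slide cm [-51.72  11.25   1.12] dist 52.95
```

Call:
send_rows(
  motion=[
    {"slide": [-4, 0.9, 0], "twist": [0, 0, 0], "jaw": 0},
    {"slide": [-4, 0.9, 0], "twist": [0, 0, 0], "jaw": 0},
    {"slide": [-4, 0.9, 0], "twist": [0, 0, 0], "jaw": 0},
    {"slide": [-4, 0.9, 0], "twist": [0, 0, 0], "jaw": 0},
    {"slide": [-4, 0.9, 0], "twist": [0, 0, 0], "jaw": 0},
    {"slide": [-4, 0.9, 0], "twist": [0, 0, 0], "jaw": 0},
    {"slide": [-4, 0.9, 0], "twist": [0, 0, 0], "jaw": 0},
    {"slide": [-4, 0.9, 0], "twist": [0, 0, 0], "jaw": 0},
  ],
)

```text
clock: 1.65
tcp_pos: [0.4139, 0.3342, 0.2613]
ee_rot: [[-0.363, 0.932, 0.0], [0.932, 0.363, 0.0], [0.0, 0.0, -1.0]]
ft_force: [0.7, 0.3, 0.3]
gripper_width: -0.0
```

Call:
send_rows(
  motion=[
    {"slide": [-4, 0.9, 0], "twist": [0, 0, 0], "jaw": 0},
    {"slide": [-4, 0.9, 0], "twist": [0, 0, 0], "jaw": 0},
    {"slide": [-4, 0.9, 0], "twist": [0, 0, 0], "jaw": 0},
    {"slide": [-3, 0.9, 0], "twist": [0, 0, 0], "jaw": 0},
    {"slide": [0, 0, 0], "twist": [0, 0, 0], "jaw": 0},
  ],
)

```text
clock: 2.15
tcp_pos: [0.5037, 0.2042, 0.2615]
ee_rot: [[-0.356, 0.935, 0.001], [0.935, 0.356, -0.001], [-0.001, 0.001, -1.0]]
ft_force: [-0.6, -0.5, 0.4]
gripper_width: -0.0002
```

```bash
python3 g.py 0.575 0.2454 0.14
python3 - <<'E'
from cell import *
from h import *
d=snapshot("wrist"); cv2.imwrite("pics/w1.png",d["pixels"])
import pickle; pickle.dump(d,open("w1.pkl","wb"))
hsv=cv2.cvtColor(d["pixels"],cv2.COLOR_BGR2HSV)
m=((hsv[...,2]>130)&(hsv[...,1]<40)).astype(np.uint8)
k,l,st,c=cv2.connectedComponentsWithStats(m,connectivity=4)
for i in range(1,k):
    if st[i,4]>800: print(st[i],ray(d,*c[i],.1).round(4))
E
```

```text
t 2.15 p [0.5037 0.2042 0.2615] F [-0.57 -0.54  0.37] w -0.0002 q7 -0.06 yang 20.85 tilt [ 0.08 -0.06]
slide cm [ 1.33  8.12 12.16] dist 14.68
[    0     0   284   220 41941] [0.3589 0.2146 0.1   ]
[ 328    0   76   81 2535] [0.4976 0.3325 0.1   ]
[ 391    0  128  137 7195] [0.5613 0.3398 0.1   ]
[  432     0   208   424 49611] [0.6865 0.259  0.1   ]
[ 324   99  108   29 1668] [0.5236 0.289  0.1   ]
[ 289  142   71   71 3926] [0.5044 0.2307 0.1   ]
[ 381  154   72   70 3860] [0.5752 0.2481 0.1   ]
[ 280  234   64   60 2998] [0.5214 0.1591 0.1   ]
[ 367  245   65   60 3000] [0.5929 0.1759 0.1   ]
[ 356  324   58   51 2165] [0.6099 0.1077 0.1   ]
[    0   325   250   127 14607] [ 0.3879 -0.0021  0.1   ]
[ 568  346   72  134 5214] [0.8519 0.1066 0.1   ]
```

View pics/w1.png

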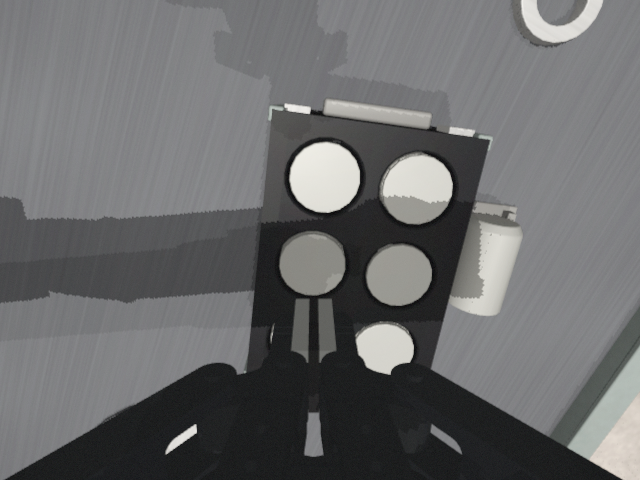

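Call:
send_rows(
  motion=[
    {"slide": [0.4, 2.7, 3], "twist": [0, 0, 0], "jaw": 0},
    {"slide": [0.4, 2.7, 4], "twist": [0, 0, 0], "jaw": 0},
    {"slide": [0.5, 2.8, 4], "twist": [0, 0, 0], "jaw": 0},
    {"slide": [0, 0, 2], "twist": [0, 0, 0], "jaw": 0},
    {"slide": [0, 0, 0.5], "twist": [0, 0, 0], "jaw": 0},
    {"slide": [0, 0, 0], "twist": [0, 0, 0], "jaw": 0},
  ],
)

```text
clock: 2.8
tcp_pos: [0.572, 0.2516, 0.1259]
ee_rot: [[-0.364, 0.932, -0.001], [0.932, 0.364, -0.001], [0.0, -0.001, -1.0]]
ft_force: [0.8, -0.4, 1.3]
gripper_width: -0.0
```

```bash
python3 g.py 0.575 0.2465 0.117
```

```text
t 2.8 p [0.572  0.2516 0.1259] F [ 0.81 -0.37  1.3 ] w -0.0 q7 0.03 yang 21.33 tilt [-0.08 -0.03]
slide cm [-0.58  0.1   0.89] dist 1.07
```

Call:
send_rows(
  motion=[
    {"slide": [-0.6, 0.1, 0.4], "twist": [0, 0, 0], "jaw": 0},
    {"slide": [0, 0, 0.3], "twist": [0, 0, 0], "jaw": 0},
    {"slide": [0, 0, 0.15], "twist": [0, 0, 0], "jaw": 0},
    {"slide": [0, 0, 0], "twist": [0, 0, 0], "jaw": 0},
  ],
)

```text
clock: 3.2
tcp_pos: [0.576, 0.2458, 0.1182]
ee_rot: [[-0.363, 0.932, 0.0], [0.932, 0.363, 0.001], [0.0, 0.001, -1.0]]
ft_force: [0.5, 0.4, -0.2]
gripper_width: -0.0003
```

Call:
send_rows(
  motion=[
    {"slide": [0, 0, 0.1], "twist": [0, 0, 0], "jaw": 0},
    {"slide": [0, 0, 0], "twist": [0, 0, 0], "jaw": 0},
  ],
)

```text
clock: 3.4
tcp_pos: [0.576, 0.2459, 0.1168]
ee_rot: [[-0.363, 0.932, 0.0], [0.932, 0.363, 0.0], [0.0, 0.0, -1.0]]
ft_force: [1.3, 0.3, 0.2]
gripper_width: 0.0003
```

Call:
send_rows(
  motion=[
    {"slide": [0, 0, 0.1], "twist": [0, 0, 0], "jaw": 0},
    {"slide": [0, 0, 0], "twist": [0, 0, 0], "jaw": 0},
  ],
)

```text
clock: 3.6
tcp_pos: [0.5759, 0.2457, 0.1156]
ee_rot: [[-0.363, 0.932, -0.0], [0.932, 0.363, -0.0], [-0.0, -0.0, -1.0]]
ft_force: [0.1, 0.1, 0.3]
gripper_width: 0.0001
```

Call:
send_rows(
  motion=[
    {"slide": [0, 0, 0.1], "twist": [0, 0, 0], "jaw": 0},
    {"slide": [0, 0, 0], "twist": [0, 0, 0], "jaw": 0},
  ],
)

```text
clock: 3.8
tcp_pos: [0.5759, 0.2456, 0.1145]
ee_rot: [[-0.363, 0.932, -0.0], [0.932, 0.363, -0.0], [-0.0, -0.0, -1.0]]
ft_force: [-0.2, 0.0, 0.1]
gripper_width: -0.0002
```

Call:
send_rows(
  motion=[
    {"slide": [0, 0, 0.1], "twist": [0, 0, 0], "jaw": 0},
    {"slide": [0, 0, 0], "twist": [0, 0, 0], "jaw": 0},
  ],
)

```text
clock: 4.0
tcp_pos: [0.5759, 0.2457, 0.1136]
ee_rot: [[-0.363, 0.932, -0.0], [0.932, 0.363, -0.0], [-0.0, -0.0, -1.0]]
ft_force: [1.1, -0.1, -0.0]
gripper_width: 0.0002
```

Call:
send_rows(
  motion=[
    {"slide": [0, 0, 0.1], "twist": [0, 0, 0], "jaw": 0},
    {"slide": [0, 0, 0], "twist": [0, 0, 0], "jaw": 0},
  ],
)

```text
clock: 4.2
tcp_pos: [0.5759, 0.2457, 0.1126]
ee_rot: [[-0.363, 0.932, -0.0], [0.932, 0.363, -0.0], [-0.0, -0.0, -1.0]]
ft_force: [0.3, -0.8, 0.3]
gripper_width: 0.0002
```

```bash
python3 -c "
import cell;print(cell.finger_overhang)"
python3 - <<'E'
from cell import *
from h import *
d=snapshot("wrist"); cv2.imwrite("pics/w2.png",d["pixels"])
E
```

```text
0.017
```

View pics/w2.png

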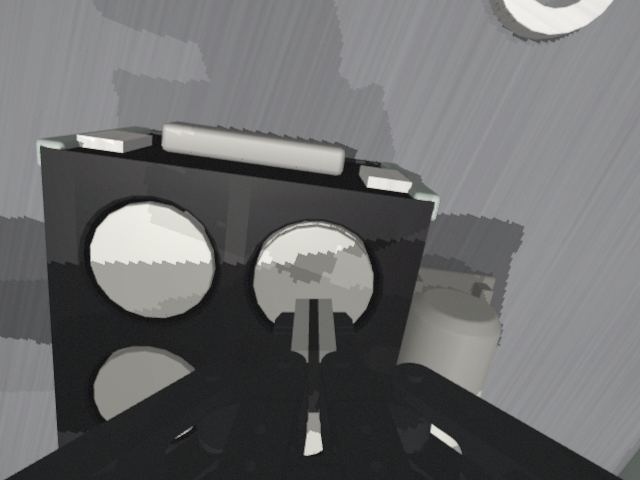

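Call:
send_rows(
  motion=[
    {"slide": [0, 0, 0.1], "twist": [0, 0, 0], "jaw": 0},
    {"slide": [0, 0, 0.1], "twist": [0, 0, 0], "jaw": 0},
    {"slide": [0, 0, 0], "twist": [0, 0, 0], "jaw": 0},
  ],
)

```text
clock: 4.55
tcp_pos: [0.5759, 0.2457, 0.1105]
ee_rot: [[-0.363, 0.932, -0.0], [0.932, 0.363, -0.0], [-0.0, -0.0, -1.0]]
ft_force: [0.6, 0.2, -0.9]
gripper_width: -0.0
```

Call:
send_rows(
  motion=[
    {"slide": [0, 0, 0.1], "twist": [0, 0, 0], "jaw": 0},
    {"slide": [0, 0, 0.1], "twist": [0, 0, 0], "jaw": 0},
    {"slide": [0, 0, 0], "twist": [0, 0, 0], "jaw": 0},
  ],
)

```text
clock: 4.85
tcp_pos: [0.5759, 0.2457, 0.1085]
ee_rot: [[-0.363, 0.932, -0.0], [0.932, 0.363, -0.0], [-0.0, -0.0, -1.0]]
ft_force: [-0.9, 0.0, -0.3]
gripper_width: -0.0002
```

Call:
send_rows(
  motion=[
    {"slide": [0, 0, 0.1], "twist": [0, 0, 0], "jaw": 0},
    {"slide": [0, 0, 0.1], "twist": [0, 0, 0], "jaw": 0},
    {"slide": [0, 0, 0], "twist": [0, 0, 0], "jaw": 0},
  ],
)

```text
clock: 5.15
tcp_pos: [0.5759, 0.2457, 0.1065]
ee_rot: [[-0.363, 0.932, -0.0], [0.932, 0.363, -0.0], [-0.0, -0.0, -1.0]]
ft_force: [0.5, -0.0, -0.0]
gripper_width: -0.0002
```

Call:
send_rows(
  motion=[
    {"slide": [0, 0, 0.1], "twist": [0, 0, 0], "jaw": 0},
    {"slide": [0, 0, 0.1], "twist": [0, 0, 0], "jaw": 0},
    {"slide": [0, 0, 0], "twist": [0, 0, 0], "jaw": 0},
  ],
)

```text
clock: 5.45
tcp_pos: [0.5759, 0.2457, 0.1045]
ee_rot: [[-0.363, 0.932, -0.0], [0.932, 0.363, -0.0], [-0.0, -0.0, -1.0]]
ft_force: [-0.5, 0.1, -0.9]
gripper_width: -0.0
```

Run:
```python
from cell import *
from h import *
d=snapshot("wrist"); cv2.imwrite("pics/w3.png",d["pixels"])
print(get_state()["effort"])
S=snapshot("scene");a=cv2.resize(S["pixels"][100:280,300:480],None,fx=3.3,fy=3.3,interpolation=cv2.INTER_CUBIC)
cv2.imwrite("pics/s3.png",a)
```

```text
[ 5.80548840e-04 -6.05021453e+01  7.92287171e+00 -3.69217873e+01
  1.10668616e-02 -1.16790339e-02  3.69205329e-03]
```

View pics/w3.png

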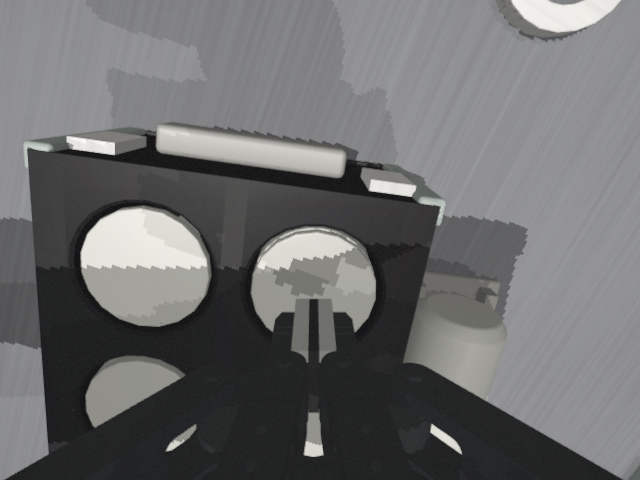

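View pics/s3.png

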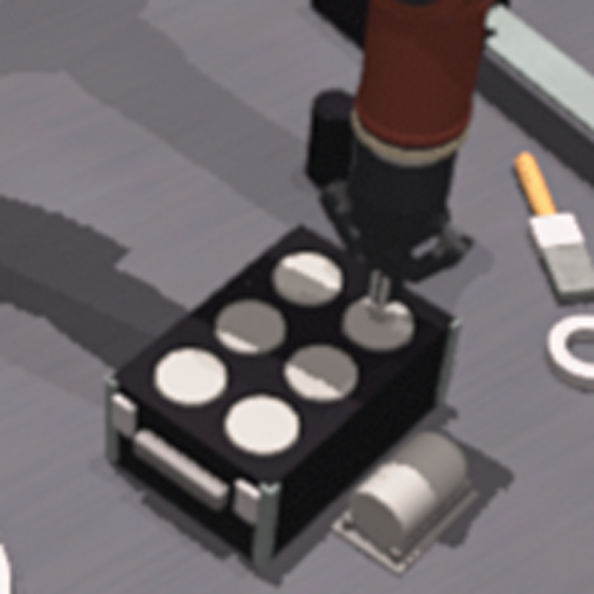

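Call:
send_rows(
  motion=[
    {"slide": [0, 0, 0.1], "twist": [0, 0, 0], "jaw": 0},
    {"slide": [0, 0, 0], "twist": [0, 0, 0], "jaw": 0},
  ],
)

```text
clock: 5.75
tcp_pos: [0.576, 0.2457, 0.1036]
ee_rot: [[-0.363, 0.932, -0.0], [0.932, 0.363, -0.0], [-0.0, -0.0, -1.0]]
ft_force: [-0.6, 0.4, -0.1]
gripper_width: 0.0002
```

Call:
send_rows(
  motion=[
    {"slide": [0, 0, 0.1], "twist": [0, 0, 0], "jaw": 0},
    {"slide": [0, 0, 0], "twist": [0, 0, 0], "jaw": 0},
  ],
)

```text
clock: 5.95
tcp_pos: [0.5759, 0.2457, 0.1026]
ee_rot: [[-0.363, 0.932, -0.0], [0.932, 0.363, -0.0], [-0.0, -0.0, -1.0]]
ft_force: [0.4, -1.2, -0.2]
gripper_width: 0.0002
```

Call:
send_rows(
  motion=[
    {"slide": [0, 0, 0.1], "twist": [0, 0, 0], "jaw": 0},
    {"slide": [0, 0, 0], "twist": [0, 0, 0], "jaw": 0},
  ],
)

```text
clock: 6.15
tcp_pos: [0.5759, 0.2457, 0.1016]
ee_rot: [[-0.363, 0.932, -0.0], [0.932, 0.363, -0.0], [-0.0, -0.0, -1.0]]
ft_force: [-0.6, -0.0, -0.3]
gripper_width: 0.0
```

Call:
send_rows(
  motion=[
    {"slide": [0, 0, 0.1], "twist": [0, 0, 0], "jaw": 0},
    {"slide": [0, 0, 0], "twist": [0, 0, 0], "jaw": 0},
  ],
)

```text
clock: 6.35
tcp_pos: [0.5759, 0.2457, 0.1006]
ee_rot: [[-0.363, 0.932, -0.0], [0.932, 0.363, -0.0], [-0.0, -0.0, -1.0]]
ft_force: [0.0, 0.7, -0.3]
gripper_width: -0.0001
```

Run:
```python
from cell import *
from h import *
s=get_state();p=s["tcp_pos"];R=s["ee_rot"]
S=snapshot("scene");W=snapshot("wrist");T=snapshot("top")
for n,d in (("s",S),("w",W)):
    for o in (-.01,0,.017,.03): print(n,o,proj(d,p+R[:,2]*o).round(1))
x0,y0=380,150
im=cv2.resize(S["pixels"][150:250,370:470],None,fx=6,fy=6,interpolation=cv2.INTER_CUBIC)
for o,c in ((0,(0,0,255)),(.017,(0,255,0))):
    q=(proj(S,p+R[:,2]*o)-[370,150])*6; cv2.circle(im,tuple(q.astype(int).tolist()),4,c,1)
cv2.imwrite("pics/s4.png",im)
im=W["pixels"].copy()
for o,c in ((0,(0,0,255)),(.017,(0,255,0))):
    q=proj(W,p+R[:,2]*o); cv2.circle(im,tuple(q.astype(int).tolist()),4,c,1)
cv2.imwrite("pics/w4.png",im)
```

```text
s -0.01 [414.4 194.3]
s 0 [414.  196.9]
s 0.017 [413.3 201.2]
s 0.03 [412.8 204.4]
w -0.01 [310.2 310. ]
w 0 [310.4 298.9]
w 0.017 [310.6 282.6]
w 0.03 [310.7 271.8]
```

View pics/s4.png

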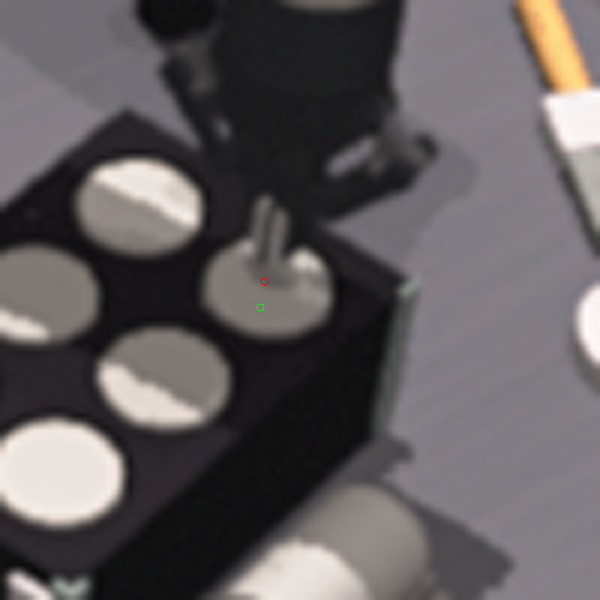

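View pics/w4.png

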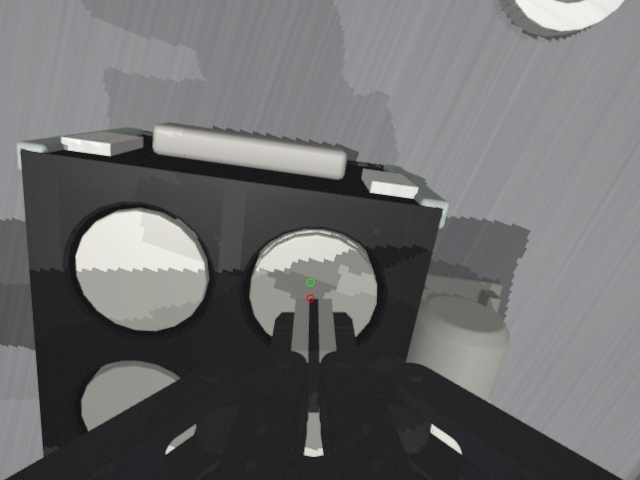

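Call:
send_rows(
  motion=[
    {"slide": [0, 0, 0.1], "twist": [0, 0, 0], "jaw": 0},
    {"slide": [0, 0, 0], "twist": [0, 0, 0], "jaw": 0},
  ],
)

```text
clock: 6.7
tcp_pos: [0.5759, 0.2457, 0.0996]
ee_rot: [[-0.363, 0.932, -0.0], [0.932, 0.363, -0.0], [-0.0, -0.0, -1.0]]
ft_force: [0.1, 0.6, -0.1]
gripper_width: 0.0001
```

Call:
send_rows(
  motion=[
    {"slide": [0, 0, 0.1], "twist": [0, 0, 0], "jaw": 0},
    {"slide": [0, 0, 0], "twist": [0, 0, 0], "jaw": 0},
  ],
)

```text
clock: 6.9
tcp_pos: [0.5759, 0.2457, 0.0986]
ee_rot: [[-0.363, 0.932, -0.0], [0.932, 0.363, -0.0], [-0.0, -0.0, -1.0]]
ft_force: [-0.0, -0.3, -0.9]
gripper_width: 0.0001
```

Call:
send_rows(
  motion=[
    {"slide": [0, 0, 0.1], "twist": [0, 0, 0], "jaw": 0},
    {"slide": [0, 0, 0], "twist": [0, 0, 0], "jaw": 0},
  ],
)

```text
clock: 7.1
tcp_pos: [0.5759, 0.2457, 0.0975]
ee_rot: [[-0.363, 0.932, -0.0], [0.932, 0.363, -0.0], [-0.0, -0.0, -1.0]]
ft_force: [-0.1, -0.1, -1.3]
gripper_width: 0.0005
```

Call:
send_rows(
  motion=[
    {"slide": [0, 0, 0.1], "twist": [0, 0, 0], "jaw": 0},
    {"slide": [0, 0, 0], "twist": [0, 0, 0], "jaw": 0},
  ],
)

```text
clock: 7.3
tcp_pos: [0.5759, 0.2457, 0.0966]
ee_rot: [[-0.363, 0.932, -0.0], [0.932, 0.363, -0.0], [-0.0, -0.0, -1.0]]
ft_force: [-0.3, -0.5, 1.2]
gripper_width: 0.0002
```

Call:
send_rows(
  motion=[
    {"slide": [0, 0, 0.1], "twist": [0, 0, 0], "jaw": 0},
    {"slide": [0, 0, 0.1], "twist": [0, 0, 0], "jaw": 0},
    {"slide": [0, 0, 0], "twist": [0, 0, 0], "jaw": 0},
  ],
)

```text
clock: 7.6
tcp_pos: [0.5759, 0.2456, 0.0945]
ee_rot: [[-0.363, 0.932, -0.0], [0.932, 0.363, -0.0], [-0.0, -0.0, -1.0]]
ft_force: [0.3, 0.2, -0.3]
gripper_width: 0.0001
```

Run:
```python
from cell import *
from h import *
s=get_state();p=s["tcp_pos"];R=s["ee_rot"];print(p,s["ft_force"])
S=snapshot("scene");W=snapshot("wrist")
im=cv2.resize(S["pixels"][150:250,370:470],None,fx=6,fy=6,interpolation=cv2.INTER_CUBIC)
cv2.imwrite("pics/s5.png",im)
im=cv2.resize(W["pixels"][200:400,220:420],None,fx=3,fy=3,interpolation=cv2.INTER_CUBIC)
cv2.imwrite("pics/w5.png",im)
```

```text
[0.57590225 0.24564172 0.09450356] [ 0.26587856  0.20434495 -0.27089773]
```

View pics/s5.png

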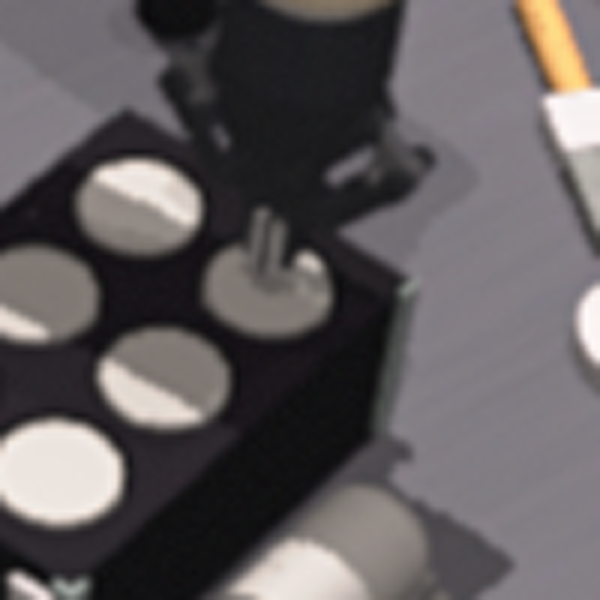

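View pics/w5.png

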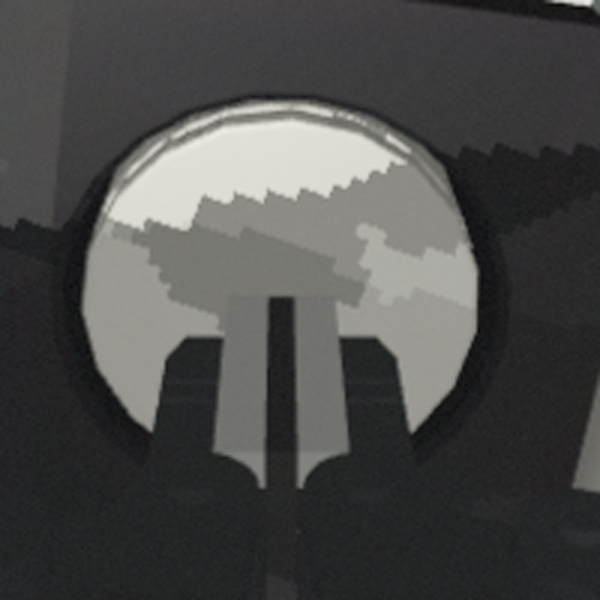

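Run:
```python
from cell import *
from h import *
s=get_state();p=s["tcp_pos"];R=s["ee_rot"]
S=snapshot("scene");T=snapshot("top")
c=S["pixels"][180:220,395:435].astype(float); c=np.clip((c-40)*1.6,0,255).astype(np.uint8)
im=cv2.resize(c,None,fx=15,fy=15,interpolation=cv2.INTER_CUBIC)
for o,cc in ((0,(0,0,255)),(.017,(0,255,0))):
    q=(proj(S,p+R[:,2]*o)-[395,180]+.5)*15; cv2.circle(im,tuple(q.astype(int).tolist()),4,cc,1)
cv2.imwrite("pics/s6.png",im)
im=cv2.resize(T["pixels"][180:300,180:320],None,fx=5,fy=5,interpolation=cv2.INTER_CUBIC)
cv2.imwrite("pics/t6.png",im)
```

View pics/s6.png

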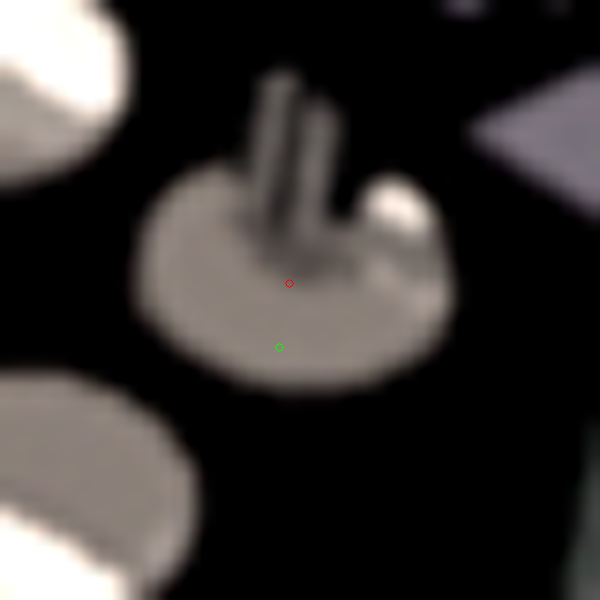

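View pics/t6.png

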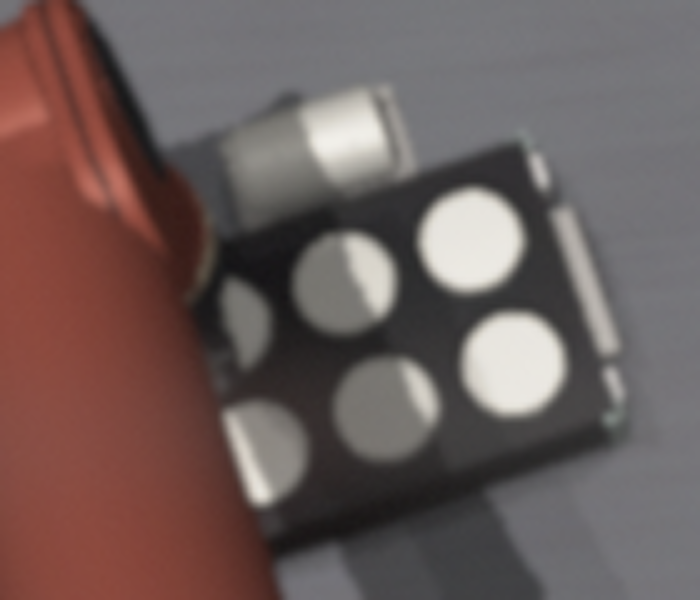

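Call:
send_rows(
  motion=[
    {"slide": [0, 0, 0.1], "twist": [0, 0, 0], "jaw": 0},
    {"slide": [0, 0, 0.1], "twist": [0, 0, 0], "jaw": 0},
    {"slide": [0, 0, 0], "twist": [0, 0, 0], "jaw": 0},
  ],
)

```text
clock: 8.1
tcp_pos: [0.5759, 0.2457, 0.0925]
ee_rot: [[-0.363, 0.932, -0.0], [0.932, 0.363, -0.0], [-0.0, -0.0, -1.0]]
ft_force: [-0.8, 0.3, -0.3]
gripper_width: 0.0002
```

Call:
send_rows(
  motion=[
    {"slide": [0, 0, 0.1], "twist": [0, 0, 0], "jaw": 0},
    {"slide": [0, 0, 0.1], "twist": [0, 0, 0], "jaw": 0},
    {"slide": [0, 0, 0], "twist": [0, 0, 0], "jaw": 0},
  ],
)

```text
clock: 8.4
tcp_pos: [0.5759, 0.2457, 0.0905]
ee_rot: [[-0.363, 0.932, -0.0], [0.932, 0.363, -0.0], [-0.0, -0.0, -1.0]]
ft_force: [-0.1, 0.1, -0.3]
gripper_width: -0.0005
```

Call:
send_rows(
  motion=[
    {"slide": [0, 0, 0.1], "twist": [0, 0, 0], "jaw": 0},
    {"slide": [0, 0, 0.1], "twist": [0, 0, 0], "jaw": 0},
    {"slide": [0, 0, 0], "twist": [0, 0, 0], "jaw": 0},
  ],
)

```text
clock: 8.7
tcp_pos: [0.5759, 0.2457, 0.0885]
ee_rot: [[-0.363, 0.932, -0.0], [0.932, 0.363, -0.0], [-0.0, -0.0, -1.0]]
ft_force: [-0.1, -1.2, -0.1]
gripper_width: -0.0002
```

```bash
cat > look.py <<'E'
import sys
from cell import *
from h import *
s=get_state();p=s["tcp_pos"];R=s["ee_rot"];n=sys.argv[1]
print(p,s["ft_force"])
S=snapshot("scene");W=snapshot("wrist")
u,v=proj(S,p).astype(int)
u0,v0=max(u-25,0),max(v-25,0)
c=S["pixels"][v0:v0+50,u0:u0+50].astype(float); c=np.clip((c-30)*1.5,0,255).astype(np.uint8)
im=cv2.resize(c,None,fx=10,fy=10,interpolation=cv2.INTER_CUBIC)
cv2.imwrite(f"pics/s{n}.png",im); cv2.imwrite(f"pics/w{n}.png",W["pixels"])
E
python3 look.py 7
```

```text
[0.57589447 0.24566526 0.08851835] [-0.10994746 -1.15636642 -0.09475855]
```

View pics/s7.png

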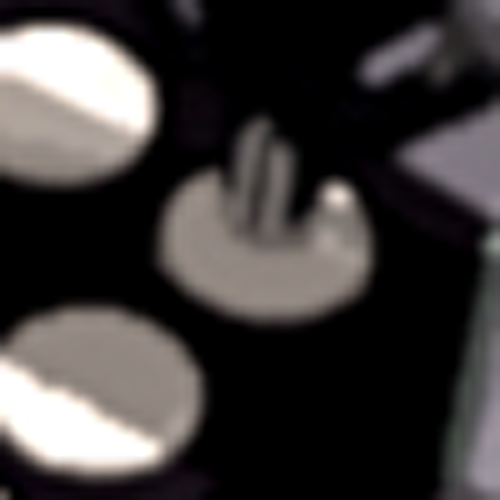

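View pics/w7.png

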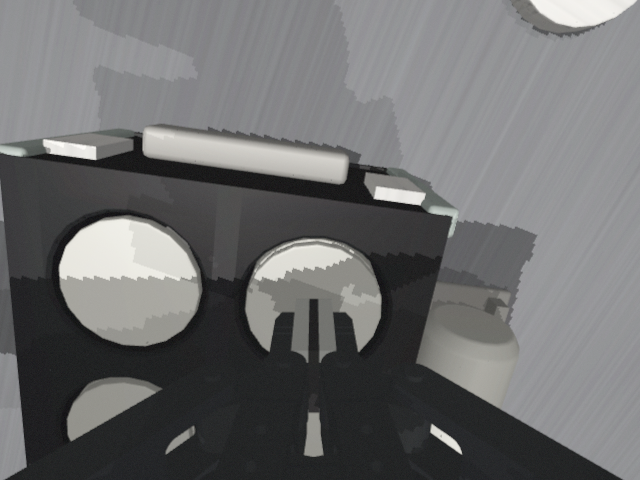

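Run:
```python
from cell import *
from h import *
import pickle
S0,_=pickle.load(open("st.pkl","rb"));S=snapshot("scene")
s=get_state();p=s["tcp_pos"];print(proj(S,p),[proj(S,[p[0],p[1],z]).round(1) for z in (.07,.1,.11)])
for d in (S0,S):
    c=d["pixels"][180:215,395:432].max(2); m=(c>75).astype(np.uint8)
    k,l,st,ce=cv2.connectedComponentsWithStats(m)
    print([(st[i].tolist(),ce[i].round(1).tolist()) for i in range(1,k) if st[i,4]>80])
im=np.hstack([cv2.resize(d["pixels"][180:215,395:432],None,fx=10,fy=10,interpolation=cv2.INTER_NEAREST) for d in (S0,S)])
cv2.imwrite("pics/cmp.png",im)
```

```text
[413.57806066 199.90997971] [array([412.8, 204.6]), array([414. , 197.1]), array([414.4, 194.5])]
[([0, 0, 9, 13, 97], [3.5, 5.3]), ([17, 0, 20, 13, 138], [29.4, 3.8]), ([8, 9, 23, 17, 308], [19.2, 17.3]), ([0, 24, 14, 11, 129], [5.7, 29.6])]
[([0, 0, 9, 12, 93], [3.5, 5.1]), ([9, 6, 21, 20, 260], [19.0, 17.7]), ([0, 25, 13, 10, 113], [5.4, 30.0])]
```

View pics/cmp.png

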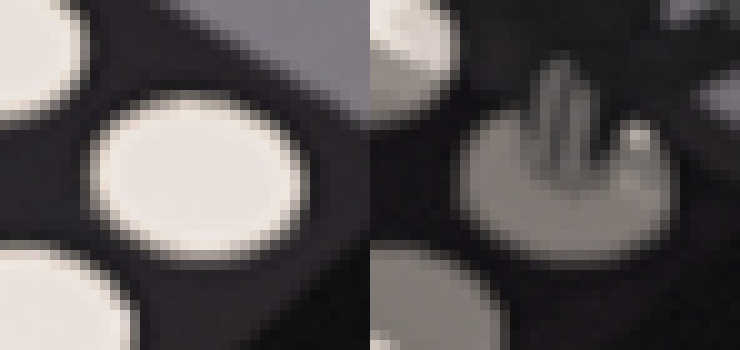

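Call:
send_rows(
  motion=[
    {"slide": [0, 0, 0.1], "twist": [0, 0, 0], "jaw": 0},
    {"slide": [0, 0, 0], "twist": [0, 0, 0], "jaw": 0},
  ],
)

```text
clock: 9.05
tcp_pos: [0.5759, 0.2457, 0.0876]
ee_rot: [[-0.363, 0.932, -0.0], [0.932, 0.363, -0.0], [-0.0, -0.0, -1.0]]
ft_force: [-0.1, -0.0, 0.2]
gripper_width: 0.0001
```

Call:
send_rows(
  motion=[
    {"slide": [0, 0, 0.1], "twist": [0, 0, 0], "jaw": 0},
    {"slide": [0, 0, 0], "twist": [0, 0, 0], "jaw": 0},
  ],
)

```text
clock: 9.25
tcp_pos: [0.5759, 0.2457, 0.0866]
ee_rot: [[-0.363, 0.932, -0.0], [0.932, 0.363, -0.0], [-0.0, -0.0, -1.0]]
ft_force: [0.1, -0.1, -0.4]
gripper_width: -0.0002
```

Call:
send_rows(
  motion=[
    {"slide": [0, 0, 0.1], "twist": [0, 0, 0], "jaw": 0},
    {"slide": [0, 0, 0], "twist": [0, 0, 0], "jaw": 0},
  ],
)

```text
clock: 9.45
tcp_pos: [0.5759, 0.2457, 0.0856]
ee_rot: [[-0.363, 0.932, -0.0], [0.932, 0.363, -0.0], [-0.0, -0.0, -1.0]]
ft_force: [0.9, -0.8, -0.5]
gripper_width: -0.0003
```

Call:
send_rows(
  motion=[
    {"slide": [0, 0, 0.1], "twist": [0, 0, 0], "jaw": 0},
    {"slide": [0, 0, 0], "twist": [0, 0, 0], "jaw": 0},
  ],
)

```text
clock: 9.65
tcp_pos: [0.5759, 0.2457, 0.0846]
ee_rot: [[-0.363, 0.932, -0.0], [0.932, 0.363, -0.0], [-0.0, -0.0, -1.0]]
ft_force: [0.4, -0.3, 0.1]
gripper_width: 0.0003
```

```bash
python3 look.py 8
```

```text
[0.57593899 0.2457079  0.08456355] [ 0.41013409 -0.29610585  0.08572731]
```

View pics/s8.png

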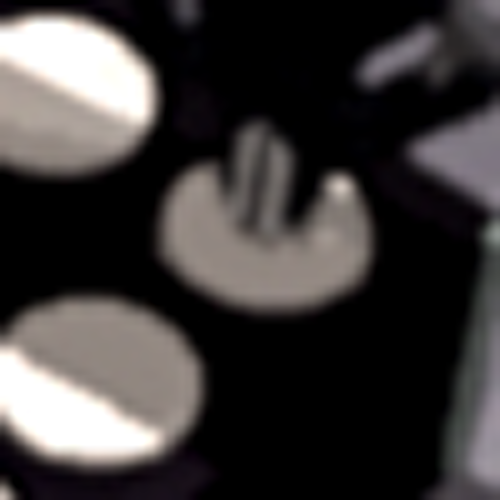

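Call:
send_rows(
  motion=[
    {"slide": [0, 0, 0.15], "twist": [0, 0, 0], "jaw": 0},
    {"slide": [0, 0, 0], "twist": [0, 0, 0], "jaw": 0},
  ],
)

```text
clock: 9.95
tcp_pos: [0.5759, 0.2457, 0.083]
ee_rot: [[-0.363, 0.932, -0.0], [0.932, 0.363, -0.0], [-0.0, -0.0, -1.0]]
ft_force: [-0.2, 0.2, 0.3]
gripper_width: -0.0003
```

Call:
send_rows(
  motion=[
    {"slide": [0, 0, 0.15], "twist": [0, 0, 0], "jaw": 0},
    {"slide": [0, 0, 0], "twist": [0, 0, 0], "jaw": 0},
  ],
)

```text
clock: 10.15
tcp_pos: [0.5759, 0.2457, 0.0815]
ee_rot: [[-0.363, 0.932, -0.0], [0.932, 0.363, -0.0], [-0.0, -0.0, -1.0]]
ft_force: [-0.2, -0.4, 0.3]
gripper_width: -0.0001
```

Call:
send_rows(
  motion=[
    {"slide": [0, 0, 0.15], "twist": [0, 0, 0], "jaw": 0},
    {"slide": [0, 0, 0], "twist": [0, 0, 0], "jaw": 0},
  ],
)

```text
clock: 10.35
tcp_pos: [0.5761, 0.2457, 0.0802]
ee_rot: [[-0.363, 0.932, 0.0], [0.932, 0.363, 0.0], [-0.0, 0.0, -1.0]]
ft_force: [0.9, -0.4, -0.5]
gripper_width: 0.0
```

Call:
send_rows(
  motion=[
    {"slide": [0, 0, 0.15], "twist": [0, 0, 0], "jaw": 0},
    {"slide": [0, 0, 0], "twist": [0, 0, 0], "jaw": 0},
  ],
)

```text
clock: 10.55
tcp_pos: [0.5761, 0.2457, 0.0801]
ee_rot: [[-0.363, 0.932, 0.0], [0.932, 0.363, 0.001], [0.001, 0.0, -1.0]]
ft_force: [-4.7, -1.1, 11.8]
gripper_width: 0.0001
```

Run:
```python
from cell import *
from h import *
import pickle
d=pickle.load(open("w1.pkl","rb"))
M=d["cam_to_world"];print(M[2,3],M[:3,3])
f=240/np.tan(np.radians(d["fovy"])/2)
# well centres px, scale from spacing
c=[(324.5,177),(417,189),(312,264),(399.,274.5)]
for z in (.06,.08,.1,.12,.14):
    P=[ray(d,*q,z)[:2] for q in c]; print(z,[np.linalg.norm(P[a]-P[b]).round(4) for a,b in ((0,1),(2,3),(0,2),(1,3))])
W=snapshot("wrist");pickle.dump(W,open("w9.pkl","wb"));cv2.imwrite("pics/w9.png",W["pixels"]);print(W["cam_to_world"][:3,3]-get_state()["tcp_pos"])
S,T=pickle.load(open("st.pkl","rb"))
for n,dd,c in (("S",S,[(392.6,184),(414.2,197.4),(357.2,213.7),(379,228.3)]),("T",T,[(230.8,270.1),(223.1,245.1),(282.3,252.4),(273.7,227.6)])):
  for z in (.06,.1,.14):
    P=[ray(dd,*q,z)[:2] for q in c]; print(n,z,[np.linalg.norm(P[a]-P[b]).round(4) for a,b in ((0,1),(2,3),(0,2),(1,3))],P[0])
```

```text
0.4228901225124291 [0.47587439 0.2796332  0.42289012]
0.06 [np.float64(0.0824), np.float64(0.0828), np.float64(0.0825), np.float64(0.0824)]
0.08 [np.float64(0.0779), np.float64(0.0782), np.float64(0.0779), np.float64(0.0779)]
0.1 [np.float64(0.0733), np.float64(0.0737), np.float64(0.0734), np.float64(0.0734)]
0.12 [np.float64(0.0688), np.float64(0.0691), np.float64(0.0688), np.float64(0.0688)]
0.14 [np.float64(0.0643), np.float64(0.0645), np.float64(0.0643), np.float64(0.0643)]
[-0.02818419  0.07498267  0.16155091]
S 0.06 [np.float64(0.0768), np.float64(0.0767), np.float64(0.1529), np.float64(0.1529)] [0.47597202 0.25476724]
S 0.1 [np.float64(0.0743), np.float64(0.0742), np.float64(0.1478), np.float64(0.1478)] [0.5049971  0.22803098]
S 0.14 [np.float64(0.0717), np.float64(0.0716), np.float64(0.1428), np.float64(0.1427)] [0.53402217 0.20129473]
T 0.06 [np.float64(0.0758), np.float64(0.0767), np.float64(0.1528), np.float64(0.152)] [0.50666293 0.23628992]
T 0.1 [np.float64(0.0735), np.float64(0.0744), np.float64(0.1481), np.float64(0.1473)] [0.50064203 0.22884324]
T 0.14 [np.float64(0.0712), np.float64(0.072), np.float64(0.1434), np.float64(0.1426)] [0.49462112 0.22139657]
```

View pics/w9.png

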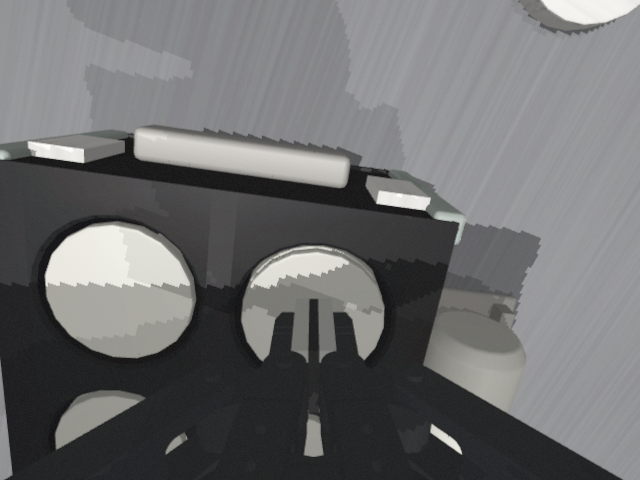

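Contact shows that well 5 is rigid, so it's full: 11.8 N and no sinking. The shut tips touch the 0.100 disc at TCP z = 0.080. That puts the tips about 20 mm behind the reported TCP, not 17 mm ahead as the spec says, and the wrist view agrees. I'll use the measured offset and go on to well 2.

Call:
send_rows(
  motion=[
    {"slide": [0, 0, -0.8], "twist": [0, 0, 0], "jaw": 0},
    {"slide": [0.5, -3.6, 0], "twist": [0, 0, 0], "jaw": 0},
    {"slide": [0.5, -3.7, 0], "twist": [0, 0, 0], "jaw": 0},
    {"slide": [0, 0, 0.5], "twist": [0, 0, 0], "jaw": 0},
    {"slide": [0, 0, 0.15], "twist": [0, 0, 0], "jaw": 0},
    {"slide": [0, 0, 0.15], "twist": [0, 0, 0], "jaw": 0},
    {"slide": [0, 0, 0], "twist": [0, 0, 0], "jaw": 0},
  ],
)

```text
clock: 11.3
tcp_pos: [0.5049, 0.2289, 0.079]
ee_rot: [[-0.363, 0.932, -0.0], [0.932, 0.363, -0.0], [0.0, -0.0, -1.0]]
ft_force: [-1.6, 0.0, 2.1]
gripper_width: 0.0002
```

Call:
send_rows(
  motion=[
    {"slide": [0, 0, 0.15], "twist": [0, 0, 0], "jaw": 0},
    {"slide": [0, 0, 0], "twist": [0, 0, 0], "jaw": 0},
  ],
)

```text
clock: 11.5
tcp_pos: [0.505, 0.2289, 0.0775]
ee_rot: [[-0.363, 0.932, -0.0], [0.932, 0.363, -0.0], [-0.0, -0.0, -1.0]]
ft_force: [-3.1, -0.1, 5.2]
gripper_width: 0.0002
```

Call:
send_rows(
  motion=[
    {"slide": [0, 0, 0.2], "twist": [0, 0, 0], "jaw": 0},
    {"slide": [0, 0, 0], "twist": [0, 0, 0], "jaw": 0},
  ],
)

```text
clock: 11.7
tcp_pos: [0.505, 0.2289, 0.0754]
ee_rot: [[-0.363, 0.932, 0.0], [0.932, 0.363, -0.0], [-0.0, 0.0, -1.0]]
ft_force: [-2.0, 0.8, 2.2]
gripper_width: -0.0
```

Well 2 sinks, so it's empty. Next is well 1.

Call:
send_rows(
  motion=[
    {"slide": [0, 0, -1.2], "twist": [0, 0, 0], "jaw": 0},
    {"slide": [-3.6, -0.5, 0], "twist": [0, 0, 0], "jaw": 0},
    {"slide": [-3.7, -0.5, 0], "twist": [0, 0, 0], "jaw": 0},
    {"slide": [0, 0, 0.5], "twist": [0, 0, 0], "jaw": 0},
    {"slide": [0, 0, 0.25], "twist": [0, 0, 0], "jaw": 0},
    {"slide": [0, 0, 0.2], "twist": [0, 0, 0], "jaw": 0},
    {"slide": [0, 0, 0], "twist": [0, 0, 0], "jaw": 0},
  ],
)

```text
clock: 12.4
tcp_pos: [0.5225, 0.1562, 0.08]
ee_rot: [[-0.362, 0.932, 0.001], [0.932, 0.362, -0.001], [-0.001, 0.001, -1.0]]
ft_force: [-6.7, -10.1, 24.8]
gripper_width: -0.0
```

Call:
send_rows(
  motion=[
    {"slide": [0, 0, -1.0], "twist": [0, 0, 0], "jaw": 0},
    {"slide": [-0.5, 3.6, 0], "twist": [0, 0, 0], "jaw": 0},
    {"slide": [-0.5, 3.7, 0], "twist": [0, 0, 0], "jaw": 0},
    {"slide": [0, 0, 0.5], "twist": [0, 0, 0], "jaw": 0},
    {"slide": [0, 0, 0.3], "twist": [0, 0, 0], "jaw": 0},
    {"slide": [0, 0, 0.15], "twist": [0, 0, 0], "jaw": 0},
    {"slide": [0, 0, 0], "twist": [0, 0, 0], "jaw": 0},
  ],
)

```text
clock: 13.1
tcp_pos: [0.5931, 0.175, 0.0789]
ee_rot: [[-0.364, 0.932, 0.001], [0.932, 0.364, 0.001], [0.001, 0.002, -1.0]]
ft_force: [2.3, 1.4, 2.9]
gripper_width: -0.0002
```

Call:
send_rows(
  motion=[
    {"slide": [0, 0, 0.2], "twist": [0, 0, 0], "jaw": 0},
    {"slide": [0, 0, 0.1], "twist": [0, 0, 0], "jaw": 0},
    {"slide": [0, 0, 0], "twist": [0, 0, 0], "jaw": 0},
  ],
)

```text
clock: 13.4
tcp_pos: [0.5931, 0.175, 0.0762]
ee_rot: [[-0.363, 0.932, 0.001], [0.932, 0.363, 0.002], [0.001, 0.002, -1.0]]
ft_force: [1.3, 1.7, 4.9]
gripper_width: -0.0001
```

Wells 2 and 4 are the empty ones. I'll rise, open the jaws and turn for the grasp.

Call:
send_rows(
  motion=[
    {"slide": [0, 0, -4], "twist": [0, 0, 0], "jaw": 0},
    {"slide": [0, 0, -4], "twist": [0, 0, 8], "jaw": 0},
    {"slide": [0, 0, -4], "twist": [0, 0, 8], "jaw": 8.5},
    {"slide": [0, 0, -4], "twist": [0, 0, 8], "jaw": 8.5},
    {"slide": [0, 0, -2.4], "twist": [0, 0, 8], "jaw": 8.5},
    {"slide": [0, 0, 0], "twist": [0, 0, 8], "jaw": 8.5},
    {"slide": [0, 0, 0], "twist": [0, 0, 8], "jaw": 8.5},
    {"slide": [0, 0, 0], "twist": [0, 0, 8], "jaw": 8.5},
  ],
)

```text
clock: 14.2
tcp_pos: [0.592, 0.174, 0.2591]
ee_rot: [[0.574, 0.819, -0.001], [0.819, -0.574, 0.0], [-0.001, -0.001, -1.0]]
ft_force: [-0.3, -0.1, 0.8]
gripper_width: 0.0841
```

```bash
python3 g.py 0.50 -0.16 0.26; python3 look.py 10
```

```text
t 14.2 p [0.592  0.174  0.2591] F [-0.29 -0.06  0.83] w 0.0841 q7 -0.81 yang -35.05 tilt [-0.08  0.02]
slide cm [-32.63  11.65  -0.09] dist 34.64
[0.59201387 0.17399058 0.25906648] [-0.29190905 -0.05863093  0.83203813]
```

View pics/w10.png

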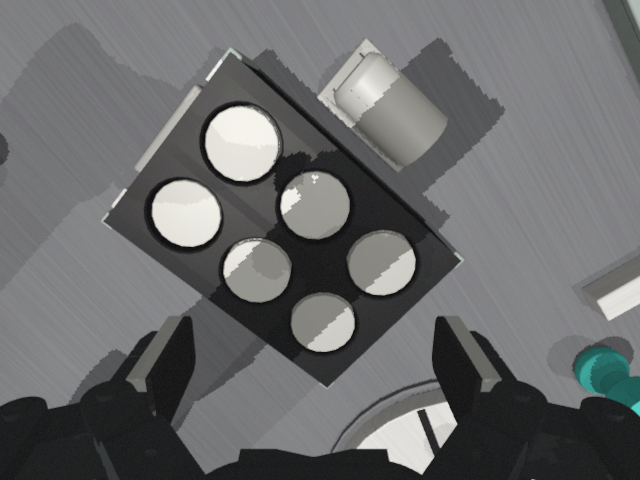

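```bash
python3 g.py 0.452 -0.189 0.26
python3 - <<'E'
from cell import *
from h import *
d=snapshot("wrist")
hsv=cv2.cvtColor(d["pixels"],cv2.COLOR_BGR2HSV)
m=((hsv[...,2]>95)&(hsv[...,1]<40)).astype(np.uint8)
c,_=cv2.findContours(m,cv2.RETR_EXTERNAL,cv2.CHAIN_APPROX_NONE)
for q in c:
    a=cv2.contourArea(q)
    if 2000<a<6000:
        (u,v),ax,_=cv2.fitEllipse(q)
        if min(ax)/max(ax)>.8: print(np.round((u,v),1),np.round(ax,1),ray(d,u,v,.1).round(4),ray(d,u,v,.095).round(4))
E
```

```text
t 14.3 p [0.5921 0.174  0.2589] F [-0.64 -0.38  0.08] w 0.0855 q7 -0.81 yang -34.85 tilt [-0.08 -0.  ]
slide cm [-37.8    9.25  -0.09] dist 38.91
[321.3 322.4] [57.1 63.3] [0.5405 0.0874 0.1   ] [0.539 0.085 0.095]
[255.6 269.1] [63.1 66.8] [0.524  0.1595 0.1   ] [0.5222 0.1582 0.095 ]
[380.8 263.3] [63.2 66.5] [0.6119 0.1047 0.1   ] [0.6115 0.1026 0.095 ]
[185.4 211.6] [64.  70.5] [0.5081 0.2304 0.1   ] [0.506  0.2302 0.095 ]
[314.5 205. ] [66.4 68.1] [0.5951 0.1764 0.1   ] [0.5944 0.1754 0.095 ]
[242.4 142.2] [72.9 75.6] [0.5782 0.2471 0.1   ] [0.5772 0.2472 0.095 ]
```

Call:
send_rows(
  motion=[
    {"slide": [-4, 1.0, 0], "twist": [0, 0, 0], "jaw": 8.5},
    {"slide": [-4, 1.0, 0], "twist": [0, 0, 0], "jaw": 8.5},
    {"slide": [-4, 1.0, 0], "twist": [0, 0, 0], "jaw": 8.5},
    {"slide": [-4, 1.0, 0], "twist": [0, 0, 0], "jaw": 8.5},
    {"slide": [-4, 1.0, 0], "twist": [0, 0, 0], "jaw": 8.5},
    {"slide": [-4, 1.0, 0], "twist": [0, 0, 0], "jaw": 8.5},
    {"slide": [-4, 1.0, 0], "twist": [0, 0, 0], "jaw": 8.5},
    {"slide": [-4, 1.0, 0], "twist": [0, 0, 0], "jaw": 8.5},
  ],
)

```text
clock: 15.15
tcp_pos: [0.4753, -0.1359, 0.2591]
ee_rot: [[0.566, 0.825, -0.0], [0.825, -0.566, 0.001], [0.001, -0.001, -1.0]]
ft_force: [0.5, -0.3, -0.0]
gripper_width: 0.085
```

```bash
python3 g.py 0.452 -0.189 0.26
```

```text
t 15.15 p [ 0.4753 -0.1359  0.2591] F [ 0.52 -0.34 -0.01] w 0.085 q7 -0.45 yang -34.45 tilt [-0.01  0.05]
slide cm [-5.7   1.08 -0.1 ] dist 5.8
```

Call:
send_rows(
  motion=[
    {"slide": [-3, 0.5, 0], "twist": [0, 0, 0], "jaw": 8.5},
    {"slide": [-2.7, 0.5, 0], "twist": [0, 0, 0], "jaw": 8.5},
    {"slide": [0, 0, 0], "twist": [0, 0, 8], "jaw": 8.5},
    {"slide": [0, 0, 0], "twist": [0, 0, 0], "jaw": 8.5},
  ],
)

```text
clock: 15.55
tcp_pos: [0.4516, -0.1876, 0.2591]
ee_rot: [[0.679, 0.734, 0.0], [0.734, -0.679, 0.001], [0.001, -0.001, -1.0]]
ft_force: [0.6, -0.2, -0.2]
gripper_width: 0.0845
```

```bash
python3 g.py 0.452 -0.189 0.26
python3 - <<'E'
from cell import *
from h import *
import pickle
d=snapshot("wrist");pickle.dump(d,open("w11.pkl","wb"))
cv2.imwrite("pics/w11.png",d["pixels"])
print(proj(d,(.452,-.189,.12)),proj(d,(.569,-.31,.12)))
E
```

```text
t 15.55 p [ 0.4516 -0.1876  0.2591] F [ 0.58 -0.19 -0.22] w 0.0845 q7 -0.5 yang -42.75 tilt [0.01 0.06]
slide cm [-0.08  0.13 -0.09] dist 0.17
[314.85549853 217.41449838] [537.83176877 229.72146664]
```

View pics/w11.png

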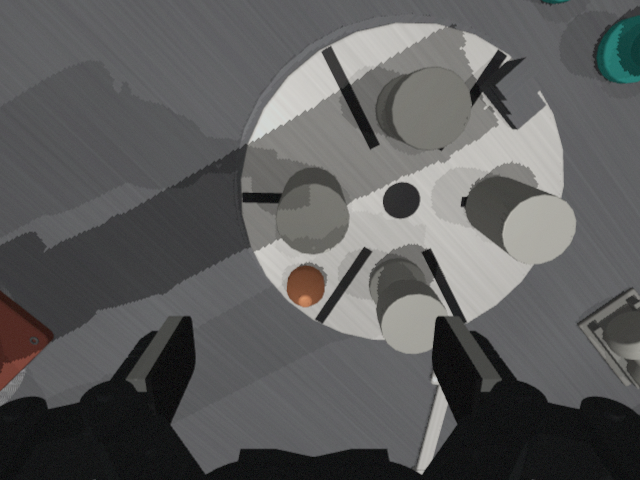

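Both straight lids land where predicted, (313,217) and (539,229), so the positions hold to about 1 mm. I'll descend and grip flask A at TCP z ≈ 0.112.

Call:
send_rows(
  motion=[
    {"slide": [-0.1, 0.1, 4], "twist": [0, 0, 0], "jaw": 8.5},
    {"slide": [0, 0, 4], "twist": [0, 0, 0], "jaw": 8.5},
    {"slide": [0, 0, 4], "twist": [0, 0, 0], "jaw": 8.5},
    {"slide": [0, 0, 2], "twist": [0, 0, 0], "jaw": 8.5},
    {"slide": [0, 0, 0.7], "twist": [0, 0, 0], "jaw": 8.5},
    {"slide": [0, 0, 0], "twist": [0, 0, 0], "jaw": 8.5},
  ],
)

```text
clock: 16.2
tcp_pos: [0.4521, -0.1879, 0.1118]
ee_rot: [[0.676, 0.737, -0.002], [0.737, -0.676, -0.001], [-0.002, -0.001, -1.0]]
ft_force: [0.1, 0.6, 0.1]
gripper_width: 0.085
```

Call:
send_rows(
  motion=[
    {"slide": [0, 0, 0], "twist": [0, 0, 0], "jaw": 4},
    {"slide": [0, 0, 0], "twist": [0, 0, 0], "jaw": 4},
    {"slide": [0, 0, 0], "twist": [0, 0, 0], "jaw": 4},
    {"slide": [0, 0, 0], "twist": [0, 0, 0], "jaw": 4},
    {"slide": [0, 0, 0], "twist": [0, 0, 0], "jaw": 4},
  ],
  squeeze=60,
)

```text
clock: 16.7
tcp_pos: [0.4526, -0.1884, 0.1125]
ee_rot: [[0.678, 0.735, 0.001], [0.735, -0.678, 0.0], [0.001, 0.0, -1.0]]
ft_force: [-0.2, 0.2, -0.5]
gripper_width: 0.0403
```

```bash
python3 look.py 12
```

```text
[ 0.45260161 -0.18844446  0.11253785] [-0.241291    0.22483989 -0.46569176]
```

View pics/w12.png

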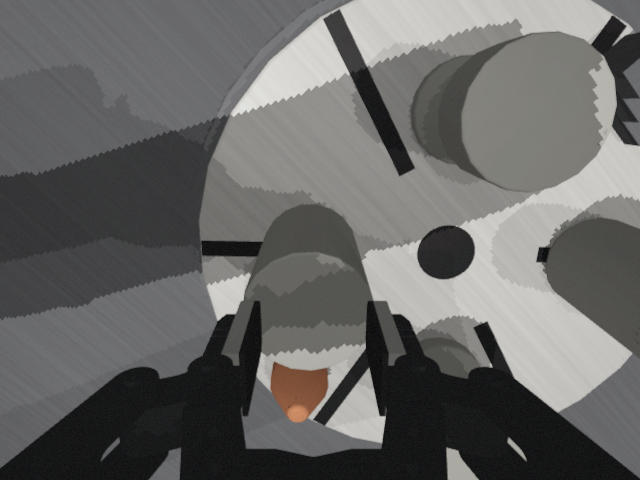

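View pics/s12.png

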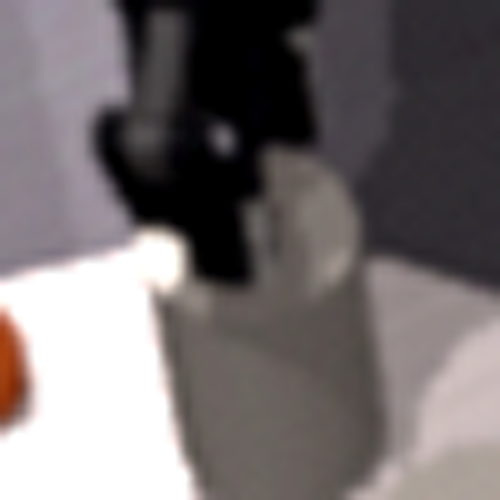

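I had the sign wrong: the tips are about 20–27 mm above the TCP, so the jaws closed over the lid. I'll reopen and go down to TCP z ≈ 0.058.

Call:
send_rows(
  motion=[
    {"slide": [0, 0, 0], "twist": [0, 0, 0], "jaw": 8.5},
    {"slide": [0, 0, 0], "twist": [0, 0, 0], "jaw": 8.5},
    {"slide": [0, 0, 0], "twist": [0, 0, 0], "jaw": 8.5},
    {"slide": [0, 0, 0], "twist": [0, 0, 0], "jaw": 8.5},
    {"slide": [0, 0, 1], "twist": [0, 0, 0], "jaw": 8.5},
  ],
)

```text
clock: 17.3
tcp_pos: [0.4533, -0.1887, 0.1028]
ee_rot: [[0.678, 0.735, 0.002], [0.735, -0.678, 0.0], [0.002, 0.002, -1.0]]
ft_force: [0.2, 0.5, 0.4]
gripper_width: 0.0849
```

```bash
python3 look.py 13; python3 g.py .452 -.189 .058
```

```text
[ 0.45330369 -0.18866607  0.1027643 ] [0.18158724 0.48999101 0.43970374]
t 17.4 p [ 0.4517 -0.1881  0.1009] F [-0.47 -0.38 -0.69] w 0.0851 q7 -0.3 yang -42.72 tilt [-0.1   0.01]
slide cm [-0.04  0.09  4.29] dist 4.3
```

View pics/w13.png

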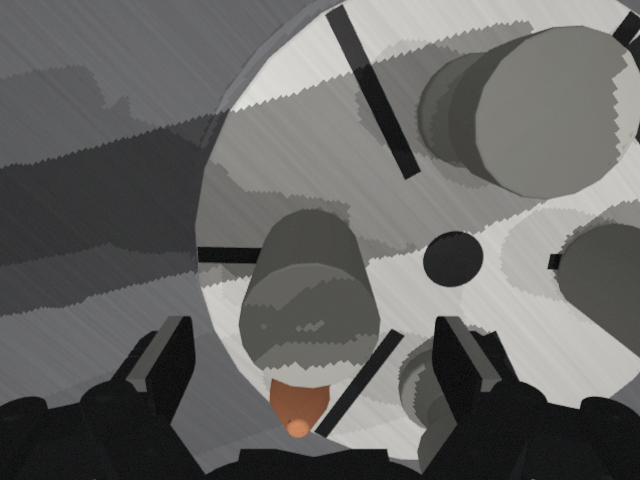

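Call:
send_rows(
  motion=[
    {"slide": [0, 0.1, 1.5], "twist": [0, 0, 0], "jaw": 8.5},
    {"slide": [0, 0, 1.5], "twist": [0, 0, 0], "jaw": 8.5},
    {"slide": [0, 0, 1.2], "twist": [0, 0, 0], "jaw": 8.5},
    {"slide": [0, 0, 0], "twist": [0, 0, 0], "jaw": 8.5},
  ],
)

```text
clock: 17.8
tcp_pos: [0.4519, -0.189, 0.0587]
ee_rot: [[0.679, 0.734, -0.003], [0.734, -0.679, -0.0], [-0.002, -0.002, -1.0]]
ft_force: [-0.0, -0.9, -0.2]
gripper_width: 0.0847
```

Call:
send_rows(
  motion=[
    {"slide": [0, 0, 0], "twist": [0, 0, 0], "jaw": 5},
    {"slide": [0, 0, 0], "twist": [0, 0, 0], "jaw": 5},
    {"slide": [0, 0, 0], "twist": [0, 0, 0], "jaw": 5},
    {"slide": [0, 0, 0], "twist": [0, 0, 0], "jaw": 5},
    {"slide": [0, 0, 0], "twist": [0, 0, 0], "jaw": 5},
  ],
  squeeze=60,
)

```text
clock: 18.3
tcp_pos: [0.4535, -0.189, 0.0612]
ee_rot: [[0.678, 0.735, 0.001], [0.735, -0.678, 0.001], [0.001, 0.0, -1.0]]
ft_force: [-3.1, 1.1, 7.2]
gripper_width: 0.0552
```

```bash
python3 look.py 14
```

```text
[ 0.45354787 -0.18902707  0.06117978] [-3.07529487  1.1113447   7.24064035]
```

View pics/w14.png

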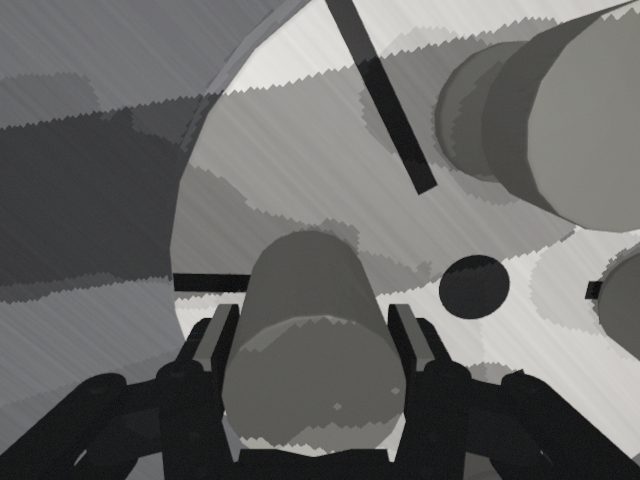

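View pics/s14.png

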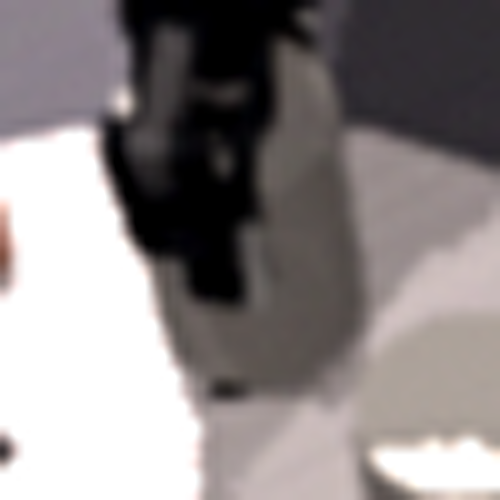

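Run:
```python
from cell import *
from h import *
s=get_state();p=s["tcp_pos"];R=s["ee_rot"]
S=snapshot("scene")
u,v=proj(S,p).astype(int)
for sg in (-1,1):
  for z in (.03,.06,.07,.08,.09,.1,.12):
    for xo in (-.011,.011):
      q=p+R[:,1]*.034*sg+R[:,0]*xo; q[2]=z; print(sg,z,xo,((proj(S,q)-[u-25,v-25]+.5)*10).round(0))
```

```text
-1 0.03 -0.011 [265. 228.]
-1 0.03 0.011 [346. 237.]
-1 0.06 -0.011 [254. 157.]
-1 0.06 0.011 [335. 167.]
-1 0.07 -0.011 [250. 133.]
-1 0.07 0.011 [332. 142.]
-1 0.08 -0.011 [246. 108.]
-1 0.08 0.011 [328. 118.]
-1 0.09 -0.011 [242.  84.]
-1 0.09 0.011 [325.  94.]
-1 0.1 -0.011 [238.  59.]
-1 0.1 0.011 [321.  69.]
-1 0.12 -0.011 [229.   8.]
-1 0.12 0.011 [313.  18.]
1 0.03 -0.011 [204. 430.]
1 0.03 0.011 [287. 440.]
1 0.06 -0.011 [191. 360.]
1 0.06 0.011 [275. 371.]
1 0.07 -0.011 [187. 337.]
1 0.07 0.011 [271. 347.]
1 0.08 -0.011 [183. 313.]
1 0.08 0.011 [267. 323.]
1 0.09 -0.011 [178. 289.]
1 0.09 0.011 [263. 299.]
1 0.1 -0.011 [174. 264.]
1 0.1 0.011 [259. 274.]
1 0.12 -0.011 [164. 214.]
1 0.12 0.011 [251. 225.]
```

The flask is held (width 55 mm). I'll lift it and carry it toward well 4.

Call:
send_rows(
  motion=[
    {"slide": [0, 0, -2], "twist": [0, 0, 0], "jaw": 5},
    {"slide": [0, 0, -4], "twist": [0, 0, 0], "jaw": 5},
    {"slide": [0, 0, -4], "twist": [0, 0, 0], "jaw": 5},
    {"slide": [2, -0.8, -1], "twist": [0, 0, 0], "jaw": 5},
    {"slide": [4, -1.6, 0], "twist": [0, 0, 0], "jaw": 5},
    {"slide": [4, -1.6, 0], "twist": [0, 0, 0], "jaw": 5},
    {"slide": [4, -1.6, 0], "twist": [0, 0, 0], "jaw": 5},
    {"slide": [4, -1.6, 0], "twist": [0, 0, 0], "jaw": 5},
  ],
)

```text
clock: 19.25
tcp_pos: [0.5227, -0.0063, 0.1707]
ee_rot: [[0.679, 0.734, 0.001], [0.734, -0.679, 0.001], [0.001, -0.0, -1.0]]
ft_force: [0.9, -0.1, -2.4]
gripper_width: 0.0553
```

```bash
python3 g.py .593 .1748 .165
```

```text
t 19.25 p [ 0.5227 -0.0063  0.1707] F [ 0.88 -0.06 -2.35] w 0.0553 q7 -0.72 yang -42.74 tilt [0.04 0.06]
slide cm [18.07 -7.13  0.59] dist 19.43
```

Call:
send_rows(
  motion=[
    {"slide": [4, -1.6, 0], "twist": [0, 0, 0], "jaw": 5},
    {"slide": [4, -1.6, 0], "twist": [0, 0, 0], "jaw": 5},
    {"slide": [4, -1.6, 0], "twist": [0, 0, 0], "jaw": 5},
    {"slide": [4, -1.6, 0], "twist": [0, 0, 0], "jaw": 5},
    {"slide": [2, -0.7, 0], "twist": [0, 0, 0], "jaw": 5},
    {"slide": [0, 0, 0], "twist": [0, 0, 0], "jaw": 5},
  ],
)

```text
clock: 19.85
tcp_pos: [0.5925, 0.177, 0.1697]
ee_rot: [[0.674, 0.738, -0.0], [0.738, -0.674, -0.0], [-0.0, -0.0, -1.0]]
ft_force: [0.5, -0.3, -3.0]
gripper_width: 0.055
```

```bash
python3 look.py 15;python3 g.py .593 .1748 .165
```

```text
[0.5924534  0.17696562 0.16966293] [ 0.47857125 -0.26494791 -2.98257431]
t 19.95 p [0.5922 0.1721 0.1701] F [-0.37 -0.18 -4.13] w 0.0549 q7 -0.89 yang -42.7 tilt [-0.02 -0.07]
slide cm [ 0.26 -0.12  0.51] dist 0.58
```

View pics/w15.png

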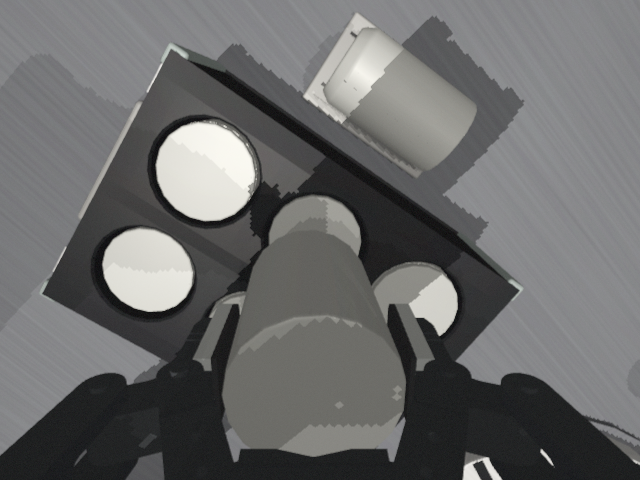

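View pics/s15.png

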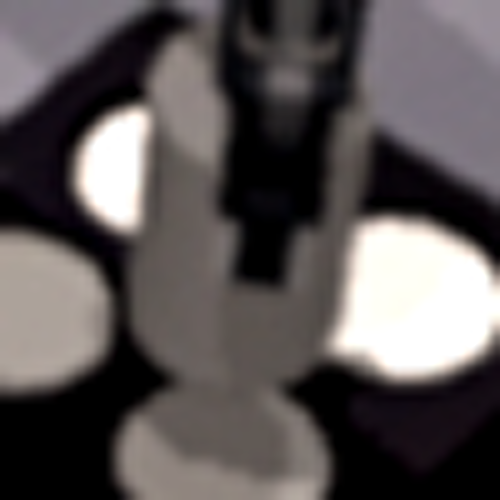

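Run:
```python
from cell import *
from h import *
d=snapshot("wrist");p=get_state()["tcp_pos"]
hsv=cv2.cvtColor(d["pixels"],cv2.COLOR_BGR2HSV)
m=((hsv[...,2]>95)&(hsv[...,1]<40)).astype(np.uint8); m[:, 400:]=0; m[320:]=0
c,_=cv2.findContours(m,cv2.RETR_EXTERNAL,cv2.CHAIN_APPROX_NONE)
for q in c:
    if cv2.contourArea(q)>3000:
        (u,v),ax,_=cv2.fitEllipse(q); print(np.round((u,v),1),np.round(ax,1),ray(d,u,v,.1).round(4),ray(d,u,v,.095).round(4))
print(p)
ex=np.array([.9737,.2278]);ey=np.array([-.2278,.9737])
```

```text
[145.3 267.7] [80.4 93. ] [0.5094 0.2302 0.1   ] [0.5064 0.2302 0.095 ]
[299.4 271.2] [132.8 156. ] [0.5756 0.1661 0.1   ] [0.5741 0.1647 0.095 ]
[203.8 167.9] [ 98.3 102.7] [0.579 0.247 0.1  ] [0.5776 0.2473 0.095 ]
[183.8 152.6] [352.9 432.5] [0.5771 0.2601 0.1   ] [0.5756 0.2607 0.095 ]
[0.59221663 0.17110127 0.17030862]
```

Call:
send_rows(
  motion=[
    {"slide": [0, 0, 0], "twist": [0, 0, 0], "jaw": 5},
    {"slide": [0, 0, 1], "twist": [0, 0, 0], "jaw": 5},
    {"slide": [0, 0, 0], "twist": [0, 0, 0], "jaw": 5},
  ],
)

```text
clock: 20.3
tcp_pos: [0.5915, 0.1715, 0.1588]
ee_rot: [[0.679, 0.734, -0.002], [0.734, -0.679, -0.0], [-0.002, -0.001, -1.0]]
ft_force: [-1.1, 0.8, -5.1]
gripper_width: 0.0548
```

```bash
python3 g.py .5945 .1748 .14
```

```text
t 20.3 p [0.5915 0.1715 0.1588] F [-1.1   0.77 -5.06] w 0.0548 q7 -0.89 yang -42.78 tilt [-0.1  -0.02]
slide cm [0.45 0.   1.88] dist 1.94
```

Call:
send_rows(
  motion=[
    {"slide": [0.4, 0, 1], "twist": [0, 0, 0], "jaw": 5},
    {"slide": [0, 0, 1], "twist": [0, 0, 0], "jaw": 5},
    {"slide": [0, 0, 0.3], "twist": [0, 0, 0], "jaw": 5},
    {"slide": [0, 0, 0.2], "twist": [0, 0, 0], "jaw": 5},
    {"slide": [0, 0, 0], "twist": [0, 0, 0], "jaw": 5},
  ],
)

```text
clock: 20.8
tcp_pos: [0.595, 0.1751, 0.1349]
ee_rot: [[0.679, 0.734, -0.0], [0.734, -0.679, -0.0], [-0.001, -0.0, -1.0]]
ft_force: [-0.0, 0.4, -3.4]
gripper_width: 0.0548
```

```bash
python3 look.py 16;python3 g.py .5945 .1748 .12
```

```text
[0.59496613 0.17509777 0.13489058] [-0.0251618   0.38603611 -3.41714597]
t 20.9 p [0.5953 0.1752 0.1355] F [-0.28 -0.25 -3.52] w 0.055 q7 -0.87 yang -42.74 tilt [0.02 0.  ]
slide cm [-0.08 -0.03  1.55] dist 1.55
```

View pics/w16.png

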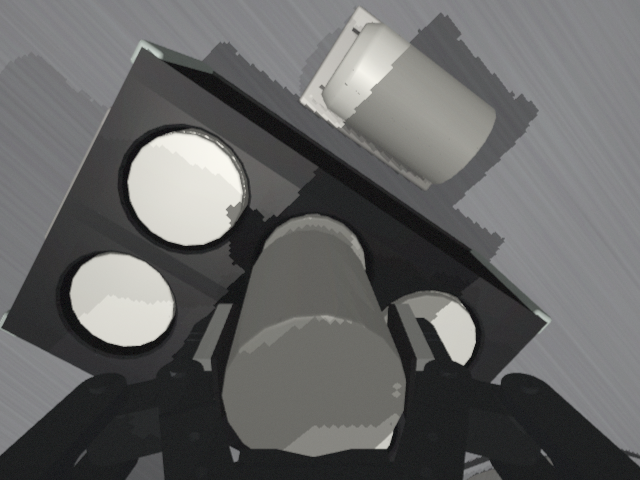

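View pics/s16.png

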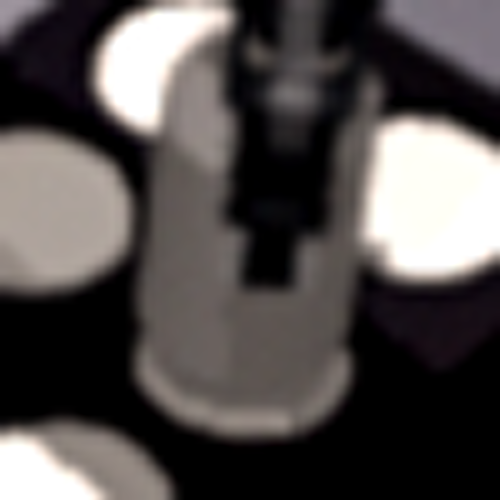

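Both views show the foot concentric with disc 4. I'll lower it under force watch.

Call:
send_rows(
  motion=[
    {"slide": [0, 0, 0.3], "twist": [0, 0, 0], "jaw": 5},
    {"slide": [0, 0, 0.3], "twist": [0, 0, 0], "jaw": 5},
    {"slide": [0, 0, 0.3], "twist": [0, 0, 0], "jaw": 5},
    {"slide": [0, 0, 0], "twist": [0, 0, 0], "jaw": 5},
  ],
)

```text
clock: 21.3
tcp_pos: [0.5951, 0.1753, 0.1261]
ee_rot: [[0.679, 0.735, 0.0], [0.735, -0.679, 0.0], [0.0, 0.0, -1.0]]
ft_force: [-0.7, -0.2, -2.9]
gripper_width: 0.0546
```

Call:
send_rows(
  motion=[
    {"slide": [0, 0, 0.3], "twist": [0, 0, 0], "jaw": 5},
    {"slide": [0, 0, 0.3], "twist": [0, 0, 0], "jaw": 5},
    {"slide": [0, 0, 0], "twist": [0, 0, 0], "jaw": 5},
  ],
)

```text
clock: 21.6
tcp_pos: [0.5951, 0.1753, 0.12]
ee_rot: [[0.679, 0.735, 0.0], [0.735, -0.679, -0.0], [0.0, 0.0, -1.0]]
ft_force: [-0.2, 0.4, 0.0]
gripper_width: 0.055
```

Call:
send_rows(
  motion=[
    {"slide": [0, 0, 0.3], "twist": [0, 0, 0], "jaw": 5},
    {"slide": [0, 0, 0.3], "twist": [0, 0, 0], "jaw": 5},
    {"slide": [0, 0, 0], "twist": [0, 0, 0], "jaw": 5},
  ],
)

```text
clock: 21.9
tcp_pos: [0.595, 0.1752, 0.1137]
ee_rot: [[0.679, 0.735, -0.0], [0.735, -0.679, -0.0], [-0.0, 0.0, -1.0]]
ft_force: [-0.8, 0.2, -0.4]
gripper_width: 0.0554
```

Call:
send_rows(
  motion=[
    {"slide": [0, 0, 0.6], "twist": [0, 0, 0], "jaw": 5},
    {"slide": [0, 0, 0.6], "twist": [0, 0, 0], "jaw": 5},
    {"slide": [0, 0, 0.6], "twist": [0, 0, 0], "jaw": 5},
    {"slide": [0, 0, 0.6], "twist": [0, 0, 0], "jaw": 5},
    {"slide": [0, 0, 0], "twist": [0, 0, 0], "jaw": 5},
  ],
)

```text
clock: 22.4
tcp_pos: [0.5948, 0.1749, 0.0889]
ee_rot: [[0.679, 0.734, -0.001], [0.734, -0.679, -0.001], [-0.001, 0.0, -1.0]]
ft_force: [1.0, 0.5, -3.4]
gripper_width: 0.055
```

```bash
python3 look.py 17
```

```text
[0.59477033 0.17488209 0.08893932] [ 1.01285263  0.51753534 -3.35620905]
```

View pics/s17.png

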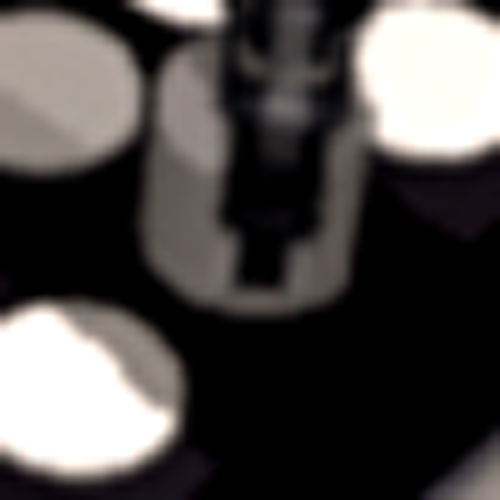

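View pics/w17.png

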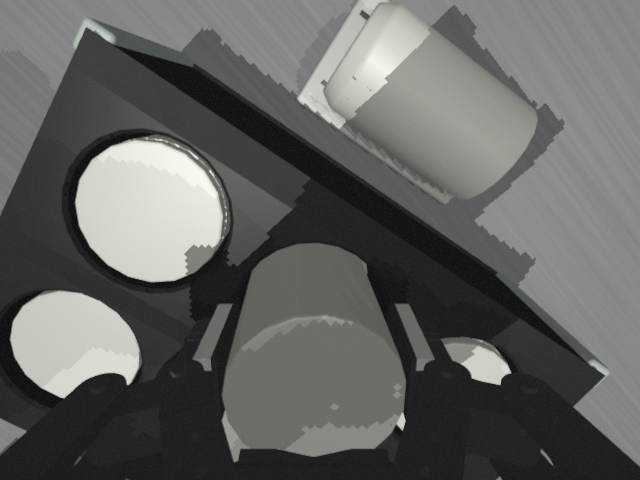

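Flask A is going into well 4. I'll push a little more, release it, then shut the jaws and press on the lid.

Call:
send_rows(
  motion=[
    {"slide": [0, 0, 0.5], "twist": [0, 0, 0], "jaw": 5},
    {"slide": [0, 0, 0.2], "twist": [0, 0, 0], "jaw": 5},
    {"slide": [0, 0, 0], "twist": [0, 0, 0], "jaw": 8.5},
    {"slide": [0, 0, 0], "twist": [0, 0, 0], "jaw": 8.5},
    {"slide": [0, 0, 0], "twist": [0, 0, 0], "jaw": 8.5},
    {"slide": [0, 0, -3], "twist": [0, 0, 0], "jaw": 8.5},
    {"slide": [0, 0, -4], "twist": [0, 0, 0], "jaw": 8.5},
    {"slide": [0, 0, 0], "twist": [0, 0, 0], "jaw": 0},
  ],
)

```text
clock: 23.3
tcp_pos: [0.598, 0.1756, 0.1585]
ee_rot: [[0.679, 0.734, 0.007], [0.734, -0.679, 0.003], [0.007, 0.003, -1.0]]
ft_force: [-0.2, 0.7, 0.7]
gripper_width: 0.0722
```

Call:
send_rows(
  motion=[
    {"slide": [0, 0, 0], "twist": [0, 0, 0], "jaw": 0},
    {"slide": [0, 0, 0], "twist": [0, 0, 0], "jaw": 0},
    {"slide": [0, 0, 0], "twist": [0, 0, 0], "jaw": 0},
    {"slide": [0, 0, 0], "twist": [0, 0, 0], "jaw": 0},
  ],
)

```text
clock: 23.7
tcp_pos: [0.5946, 0.1752, 0.1523]
ee_rot: [[0.679, 0.735, -0.001], [0.735, -0.679, -0.001], [-0.001, -0.0, -1.0]]
ft_force: [1.1, -0.4, -0.4]
gripper_width: 0.0116
```

```bash
python3 look.py 18; python3 g.py .594 .1748 .08
```

```text
[0.59462223 0.17515987 0.15232783] [ 1.05697321 -0.37135125 -0.4406017 ]
t 23.8 p [0.5948 0.1752 0.1527] F [ 0.55 -0.43  0.33] w -0.0001 q7 -0.88 yang -42.73 tilt [-0.04 -0.03]
slide cm [-0.08 -0.04  7.27] dist 7.27
```

View pics/w18.png

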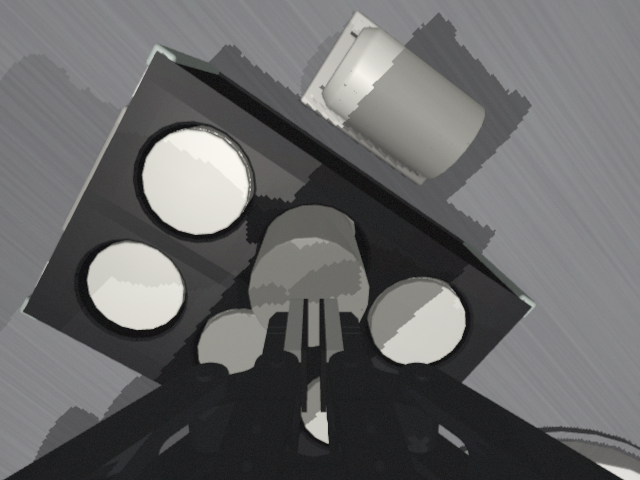

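Call:
send_rows(
  motion=[
    {"slide": [0, 0, 2], "twist": [0, 0, 0], "jaw": 0},
    {"slide": [0, 0, 1], "twist": [0, 0, 0], "jaw": 0},
    {"slide": [0, 0, 0.7], "twist": [0, 0, 0], "jaw": 0},
    {"slide": [0, 0, 0.7], "twist": [0, 0, 0], "jaw": 0},
    {"slide": [0, 0, 0.7], "twist": [0, 0, 0], "jaw": 0},
    {"slide": [0, 0, 0], "twist": [0, 0, 0], "jaw": 0},
  ],
)

```text
clock: 24.4
tcp_pos: [0.5946, 0.1751, 0.1013]
ee_rot: [[0.679, 0.735, -0.001], [0.735, -0.679, -0.001], [-0.001, -0.0, -1.0]]
ft_force: [0.3, -0.2, -1.1]
gripper_width: -0.0001
```

```bash
python3 look.py 19
```

```text
[0.59459467 0.17513999 0.10127154] [ 0.3477613  -0.19701157 -1.10646862]
```

View pics/s19.png

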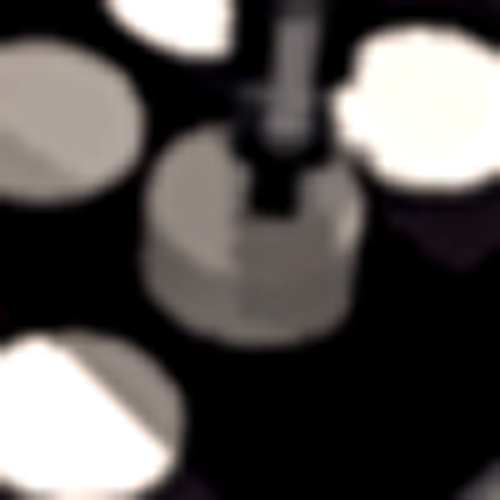

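Call:
send_rows(
  motion=[
    {"slide": [0, 0, 0.5], "twist": [0, 0, 0], "jaw": 0},
    {"slide": [0, 0, 0.5], "twist": [0, 0, 0], "jaw": 0},
    {"slide": [0, 0, 0], "twist": [0, 0, 0], "jaw": 0},
  ],
)

```text
clock: 24.8
tcp_pos: [0.5952, 0.1752, 0.0917]
ee_rot: [[0.679, 0.734, 0.0], [0.734, -0.679, -0.0], [-0.0, 0.0, -1.0]]
ft_force: [-0.1, 0.4, -0.8]
gripper_width: 0.0002
```

```bash
python3 look.py 20
```

```text
[0.59517647 0.1751805  0.09174634] [-0.05538013  0.36389263 -0.77522906]
```

View pics/s20.png

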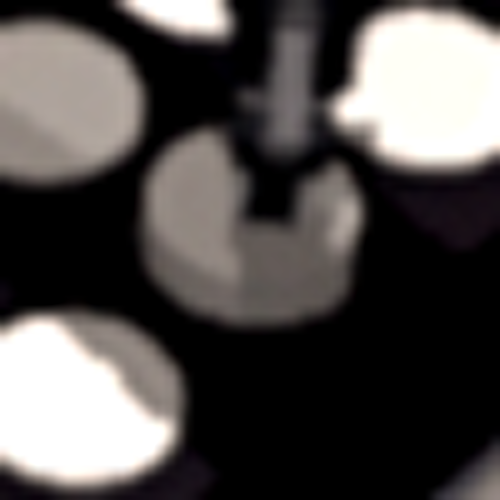

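Call:
send_rows(
  motion=[
    {"slide": [0, 0, 0.5], "twist": [0, 0, 0], "jaw": 0},
    {"slide": [0, 0, 0.4], "twist": [0, 0, 0], "jaw": 0},
    {"slide": [0, 0, 0.2], "twist": [0, 0, 0], "jaw": 0},
    {"slide": [0, 0, 0], "twist": [0, 0, 0], "jaw": 0},
  ],
)

```text
clock: 25.3
tcp_pos: [0.5949, 0.1752, 0.0807]
ee_rot: [[0.679, 0.735, -0.001], [0.735, -0.679, -0.0], [-0.001, -0.0, -1.0]]
ft_force: [-0.7, -0.8, 0.4]
gripper_width: 0.0001
```

Call:
send_rows(
  motion=[
    {"slide": [0, 0, 0.15], "twist": [0, 0, 0], "jaw": 0},
    {"slide": [0, 0, 0], "twist": [0, 0, 0], "jaw": 0},
  ],
)

```text
clock: 25.5
tcp_pos: [0.5954, 0.1753, 0.0801]
ee_rot: [[0.679, 0.735, 0.0], [0.735, -0.679, 0.0], [0.0, 0.0, -1.0]]
ft_force: [-1.2, -0.0, 5.7]
gripper_width: -0.0
```

Flask A is at the stop: TCP z = 0.0801, 5.7 N and no further travel. Now flask B.

Call:
send_rows(
  motion=[
    {"slide": [0, 0, -4], "twist": [0, 0, 0], "jaw": 0},
    {"slide": [0, 0, -4], "twist": [0, 0, 0], "jaw": 8.5},
    {"slide": [-2, 1.6, -3], "twist": [0, 0, 0], "jaw": 8.5},
    {"slide": [-3.1, 2.6, -1], "twist": [0, 0, 0], "jaw": 8.5},
    {"slide": [-3.1, 2.6, 0], "twist": [0, 0, 0], "jaw": 8.5},
    {"slide": [-3.1, 2.6, 0], "twist": [0, 0, 0], "jaw": 8.5},
    {"slide": [-3.1, 2.6, 0], "twist": [0, 0, 0], "jaw": 8.5},
    {"slide": [-3.1, 2.6, 0], "twist": [0, 0, 0], "jaw": 8.5},
  ],
)

```text
clock: 26.3
tcp_pos: [0.5832, -0.0538, 0.1997]
ee_rot: [[0.678, 0.735, 0.0], [0.735, -0.678, 0.0], [0.0, -0.0, -1.0]]
ft_force: [0.7, -0.1, 0.1]
gripper_width: 0.0851
```

Call:
send_rows(
  motion=[
    {"slide": [-3.1, 2.6, 0], "twist": [0, 0, 0], "jaw": 8.5},
    {"slide": [-3.1, 2.6, 0], "twist": [0, 0, 0], "jaw": 8.5},
    {"slide": [-3.1, 2.6, 0], "twist": [0, 0, 0], "jaw": 8.5},
    {"slide": [-3.1, 2.6, 0], "twist": [0, 0, 0], "jaw": 8.5},
    {"slide": [-3.1, 2.6, 0], "twist": [0, 0, 0], "jaw": 8.5},
    {"slide": [0, 0, 0], "twist": [0, 0, 0], "jaw": 8.5},
  ],
)

```text
clock: 26.9
tcp_pos: [0.5712, -0.2616, 0.1999]
ee_rot: [[0.685, 0.729, -0.001], [0.729, -0.685, -0.003], [-0.003, 0.002, -1.0]]
ft_force: [0.3, 0.2, 0.7]
gripper_width: 0.0851
```

```bash
python3 look.py 21; python3 g.py .569 -.31 .2;  python3 - <<'E'
from cell import *
from h import *
d=snapshot("wrist");print(proj(d,(.569,-.31,.12)))
E
```

```text
[ 0.57121112 -0.26164805  0.19986301] [0.30838574 0.15059632 0.69599128]
t 27.0 p [ 0.5732 -0.2558  0.1994] F [ 0.37 -0.53 -0.82] w 0.085 q7 -0.14 yang -42.89 tilt [-0.04 -0.02]
slide cm [-4.26  3.38 -0.06] dist 5.44
[365.77532771 304.60514084]
```

View pics/w21.png

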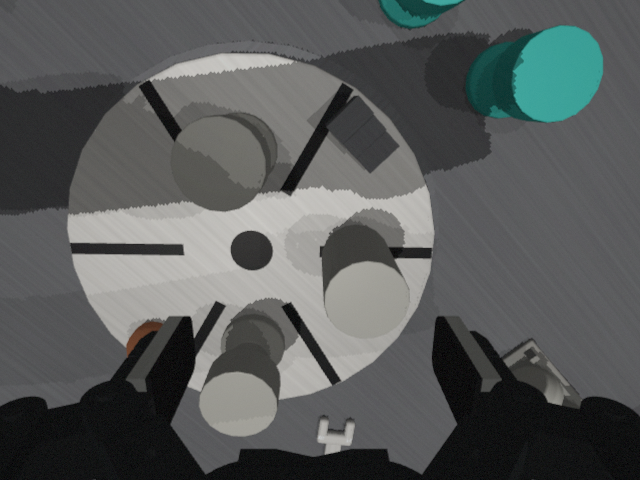

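Call:
send_rows(
  motion=[
    {"slide": [-2.1, 1.7, 0], "twist": [0, 0, 0], "jaw": 8.5},
    {"slide": [-2.1, 1.7, 0], "twist": [0, 0, 0], "jaw": 8.5},
    {"slide": [0, 0, 2], "twist": [0, 0, 0], "jaw": 8.5},
    {"slide": [0, 0, 0], "twist": [0, 0, 0], "jaw": 8.5},
    {"slide": [0, 0, 0], "twist": [0, 0, 0], "jaw": 8.5},
  ],
)

```text
clock: 27.55
tcp_pos: [0.571, -0.3062, 0.1795]
ee_rot: [[0.677, 0.736, -0.001], [0.736, -0.677, 0.001], [0.0, -0.001, -1.0]]
ft_force: [0.2, 0.1, 0.9]
gripper_width: 0.0851
```

```bash
python3 g.py .569 -.31 .06;  python3 - <<'E'
from cell import *
from h import *
d=snapshot("wrist");print(proj(d,(.569,-.31,.12)));cv2.imwrite("pics/w22.png",d["pixels"])
print(get_state()["tcp_pos"])
E
```

```text
t 27.55 p [ 0.571  -0.3062  0.1795] F [0.19 0.12 0.95] w 0.0851 q7 -0.03 yang -42.59 tilt [-0.05  0.07]
slide cm [-0.42  0.12 11.95] dist 11.96
[315.0325618  259.74996785]
[ 0.57126037 -0.30655331  0.18007916]
```

View pics/w22.png

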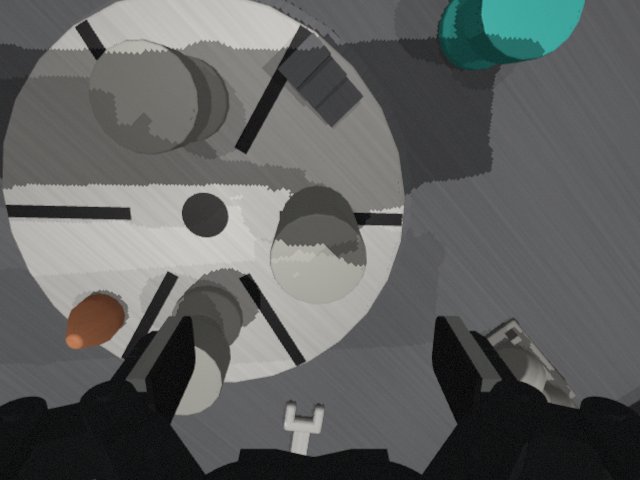

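Call:
send_rows(
  motion=[
    {"slide": [-0.4, 0.2, 2], "twist": [0, 0, 0], "jaw": 8.5},
    {"slide": [0, 0, 3], "twist": [0, 0, 0], "jaw": 8.5},
    {"slide": [0, 0, 3], "twist": [0, 0, 0], "jaw": 8.5},
    {"slide": [0, 0, 3], "twist": [0, 0, 0], "jaw": 8.5},
    {"slide": [0, 0, 1], "twist": [0, 0, 0], "jaw": 8.5},
    {"slide": [0, 0, 0], "twist": [0, 0, 0], "jaw": 8.5},
  ],
)

```text
clock: 28.2
tcp_pos: [0.5691, -0.3115, 0.0592]
ee_rot: [[0.678, 0.735, -0.002], [0.735, -0.678, 0.001], [-0.001, -0.002, -1.0]]
ft_force: [0.4, -0.7, 0.5]
gripper_width: 0.0848
```

Call:
send_rows(
  motion=[
    {"slide": [0, 0, 0], "twist": [0, 0, 0], "jaw": 5},
    {"slide": [0, 0, 0], "twist": [0, 0, 0], "jaw": 5},
    {"slide": [0, 0, 0], "twist": [0, 0, 0], "jaw": 5},
    {"slide": [0, 0, 0], "twist": [0, 0, 0], "jaw": 5},
    {"slide": [0, 0, 0], "twist": [0, 0, 0], "jaw": 5},
  ],
  squeeze=60,
)

```text
clock: 28.7
tcp_pos: [0.5701, -0.313, 0.062]
ee_rot: [[0.678, 0.735, 0.003], [0.735, -0.679, -0.0], [0.002, 0.002, -1.0]]
ft_force: [-2.4, 2.4, 7.5]
gripper_width: 0.055
```

```bash
python3 look.py 23;  python3 g.py .505 .2298 .165
```

```text
[ 0.57014507 -0.3130309   0.06199273] [-2.4014282   2.37613871  7.54902154]
t 28.8 p [ 0.5701 -0.313   0.062 ] F [-0.97  1.99  7.67] w 0.055 q7 0.04 yang -42.73 tilt [ 0.15 -0.02]
slide cm [ 35.47 -41.59 -10.34] dist 55.64
```

View pics/w23.png

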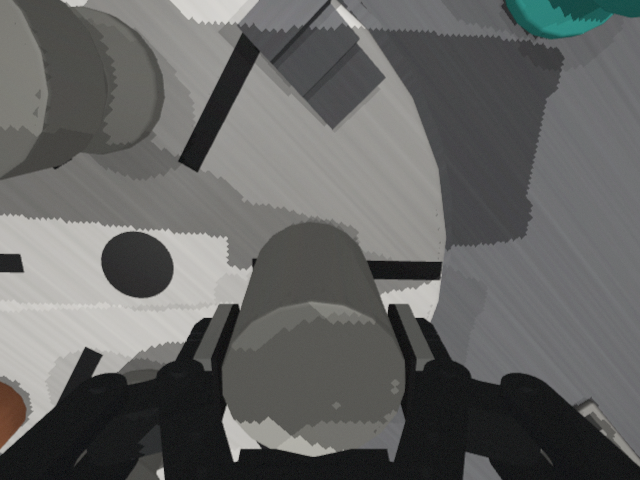

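Flask B is held. It sits about 4 mm further along tool +x than flask A did, so I'll aim the TCP at (0.503, 0.227).

Call:
send_rows(
  motion=[
    {"slide": [0, 0, -3], "twist": [0, 0, 0], "jaw": 5},
    {"slide": [0, 0, -4], "twist": [0, 0, 0], "jaw": 5},
    {"slide": [0, 0, -4], "twist": [0, 0, 0], "jaw": 5},
    {"slide": [0, 0, -1], "twist": [0, 0, 0], "jaw": 5},
    {"slide": [1.5, -1.8, 0], "twist": [0, 0, 0], "jaw": 5},
    {"slide": [2.8, -3.3, 0], "twist": [0, 0, 0], "jaw": 5},
    {"slide": [2.8, -3.3, 0], "twist": [0, 0, 0], "jaw": 5},
    {"slide": [2.8, -3.3, 0], "twist": [0, 0, 0], "jaw": 5},
  ],
)

```text
clock: 29.6
tcp_pos: [0.5497, -0.159, 0.1793]
ee_rot: [[0.679, 0.734, -0.0], [0.734, -0.679, 0.0], [-0.0, -0.001, -1.0]]
ft_force: [2.0, 0.3, -2.0]
gripper_width: 0.0547
```

Call:
send_rows(
  motion=[
    {"slide": [2.8, -3.3, 0], "twist": [0, 0, 0], "jaw": 5},
    {"slide": [2.8, -3.3, 0], "twist": [0, 0, 0], "jaw": 5},
    {"slide": [2.8, -3.3, 0], "twist": [0, 0, 0], "jaw": 5},
    {"slide": [2.8, -3.3, 0], "twist": [0, 0, 0], "jaw": 5},
    {"slide": [2.8, -3.3, 0], "twist": [0, 0, 0], "jaw": 5},
    {"slide": [2.8, -3.3, 0], "twist": [0, 0, 0], "jaw": 5},
    {"slide": [0, 0, 0], "twist": [0, 0, 0], "jaw": 5},
  ],
)

```text
clock: 30.3
tcp_pos: [0.5174, 0.1045, 0.1792]
ee_rot: [[0.672, 0.741, -0.001], [0.741, -0.672, 0.002], [0.001, -0.002, -1.0]]
ft_force: [1.2, -0.0, -3.2]
gripper_width: 0.0546
```

```bash
python3 g.py .5033 .2273 .165
```

```text
t 30.3 p [0.5174 0.1045 0.1792] F [ 1.18 -0.03 -3.22] w 0.0546 q7 -0.93 yang -42.2 tilt [-0.07  0.13]
slide cm [ 8.15 -9.29  1.45] dist 12.44
```

Call:
send_rows(
  motion=[
    {"slide": [2.7, -3.1, 0], "twist": [0, 0, 0], "jaw": 5},
    {"slide": [2.7, -3.1, 0], "twist": [0, 0, 0], "jaw": 5},
    {"slide": [2.5, -3.0, 0], "twist": [0, 0, 0], "jaw": 5},
    {"slide": [0, 0, 1.5], "twist": [0, 0, 0], "jaw": 5},
    {"slide": [0, 0, 0], "twist": [0, 0, 0], "jaw": 5},
    {"slide": [0, 0, 0], "twist": [0, 0, 0], "jaw": 5},
    {"slide": [0, 0, 0], "twist": [0, 0, 0], "jaw": 5},
  ],
)

```text
clock: 31.0
tcp_pos: [0.5055, 0.2163, 0.1653]
ee_rot: [[0.68, 0.733, 0.0], [0.733, -0.68, 0.0], [0.0, 0.0, -1.0]]
ft_force: [-0.3, -0.4, -2.3]
gripper_width: 0.0549
```

```bash
python3 g.py .5033 .2273 .137; python3 look.py 24
```

```text
t 31.0 p [0.5055 0.2163 0.1653] F [-0.27 -0.44 -2.3 ] w 0.0549 q7 -1.11 yang -42.86 tilt [0.02 0.01]
slide cm [ 0.65 -0.91  2.83] dist 3.04
[0.50553311 0.21628258 0.16525396] [-0.26876824 -0.4368694  -2.29882932]
```

View pics/w24.png

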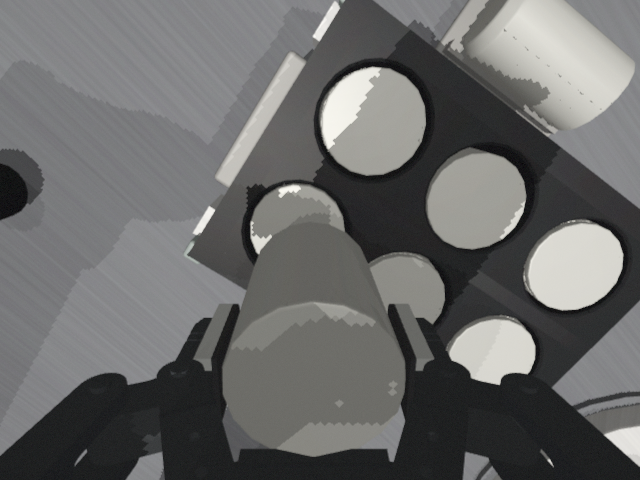

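Well 4's lid now sits flush at (476,198). Well 2's disc is at (297,222), slightly ahead and to the left. I'll correct for that and go lower.

Call:
send_rows(
  motion=[
    {"slide": [0.6, -0.9, 0.5], "twist": [0, 0, 0], "jaw": 5},
    {"slide": [0, 0, 1.5], "twist": [0, 0, 0], "jaw": 5},
    {"slide": [0, 0, 0.8], "twist": [0, 0, 0], "jaw": 5},
    {"slide": [0, 0, 0], "twist": [0, 0, 0], "jaw": 5},
    {"slide": [0, 0, 0], "twist": [0, 0, 0], "jaw": 5},
  ],
)

```text
clock: 31.6
tcp_pos: [0.5023, 0.2278, 0.1363]
ee_rot: [[0.679, 0.734, -0.001], [0.734, -0.679, -0.001], [-0.001, 0.0, -1.0]]
ft_force: [-0.6, -0.2, -1.8]
gripper_width: 0.0547
```

```bash
python3 g.py .5033 .2273 .137; python3 look.py 25
```

```text
t 31.6 p [0.5023 0.2278 0.1363] F [-0.59 -0.23 -1.77] w 0.0547 q7 -1.11 yang -42.75 tilt [-0.03 -0.05]
slide cm [ 0.03  0.11 -0.07] dist 0.13
[0.50230942 0.22779147 0.13630964] [-0.59416174 -0.23283504 -1.77208016]
```

View pics/w25.png

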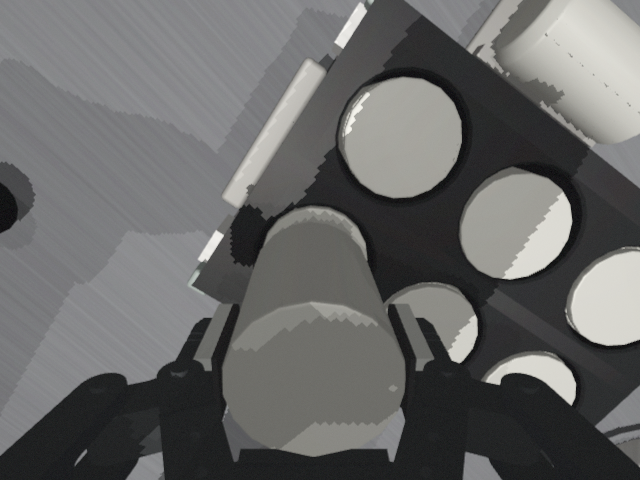

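View pics/s25.png

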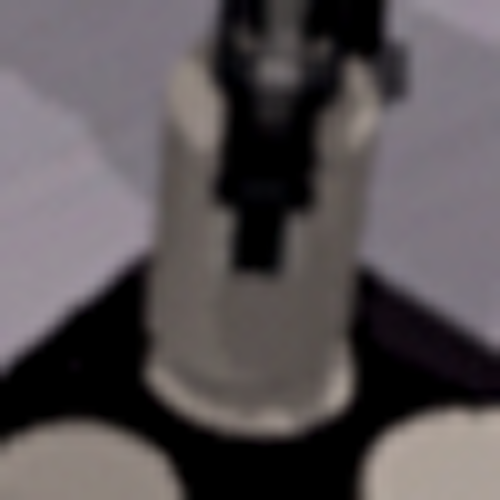

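It's concentric again, so I'll insert.

Call:
send_rows(
  motion=[
    {"slide": [0, 0.1, 0.3], "twist": [0, 0, 0], "jaw": 5},
    {"slide": [0, 0, 0.3], "twist": [0, 0, 0], "jaw": 5},
    {"slide": [0, 0, 0.3], "twist": [0, 0, 0], "jaw": 5},
    {"slide": [0, 0, 0.2], "twist": [0, 0, 0], "jaw": 5},
    {"slide": [0, 0, 0], "twist": [0, 0, 0], "jaw": 5},
  ],
)

```text
clock: 32.2
tcp_pos: [0.5032, 0.2275, 0.1257]
ee_rot: [[0.679, 0.735, 0.0], [0.735, -0.679, -0.0], [0.0, 0.0, -1.0]]
ft_force: [-0.0, -0.3, -1.6]
gripper_width: 0.0548
```

Call:
send_rows(
  motion=[
    {"slide": [0, 0, 0.3], "twist": [0, 0, 0], "jaw": 5},
    {"slide": [0, 0, 0.3], "twist": [0, 0, 0], "jaw": 5},
    {"slide": [0, 0, 0.3], "twist": [0, 0, 0], "jaw": 5},
    {"slide": [0, 0, 0], "twist": [0, 0, 0], "jaw": 5},
  ],
)

```text
clock: 32.6
tcp_pos: [0.5031, 0.2274, 0.1163]
ee_rot: [[0.679, 0.735, -0.0], [0.735, -0.679, -0.0], [-0.0, 0.0, -1.0]]
ft_force: [-0.3, 0.3, -2.1]
gripper_width: 0.0549
```

Call:
send_rows(
  motion=[
    {"slide": [0, 0, 0.5], "twist": [0, 0, 0], "jaw": 5},
    {"slide": [0, 0, 0.5], "twist": [0, 0, 0], "jaw": 5},
    {"slide": [0, 0, 0], "twist": [0, 0, 0], "jaw": 5},
  ],
)

```text
clock: 32.9
tcp_pos: [0.503, 0.2273, 0.1058]
ee_rot: [[0.679, 0.735, -0.0], [0.735, -0.679, -0.001], [-0.001, 0.0, -1.0]]
ft_force: [0.9, 0.2, -4.7]
gripper_width: 0.055
```

```bash
python3 look.py 26
```

```text
[0.50295633 0.22731626 0.10579812] [ 0.91305414  0.24323115 -4.69798445]
```

View pics/s26.png

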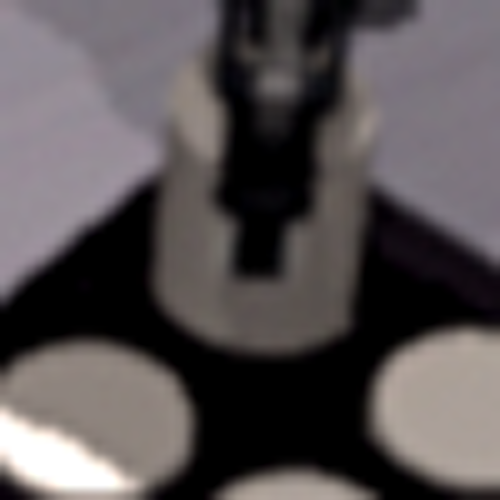

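Flask B is entering the well. Same sequence as before.

Call:
send_rows(
  motion=[
    {"slide": [0, 0, 0.6], "twist": [0, 0, 0], "jaw": 5},
    {"slide": [0, 0, 0.6], "twist": [0, 0, 0], "jaw": 5},
    {"slide": [0, 0, 0.6], "twist": [0, 0, 0], "jaw": 5},
    {"slide": [0, 0, 0.5], "twist": [0, 0, 0], "jaw": 5},
    {"slide": [0, 0, 0], "twist": [0, 0, 0], "jaw": 5},
  ],
)

```text
clock: 33.5
tcp_pos: [0.5029, 0.2273, 0.0827]
ee_rot: [[0.679, 0.735, -0.0], [0.735, -0.679, -0.001], [-0.001, 0.0, -1.0]]
ft_force: [1.1, 0.2, -4.2]
gripper_width: 0.0545
```

Call:
send_rows(
  motion=[
    {"slide": [0, 0, 0], "twist": [0, 0, 0], "jaw": 8.5},
    {"slide": [0, 0, 0], "twist": [0, 0, 0], "jaw": 8.5},
    {"slide": [0, 0, 0], "twist": [0, 0, 0], "jaw": 8.5},
    {"slide": [0, 0, -3], "twist": [0, 0, 0], "jaw": 8.5},
    {"slide": [0, 0, -4], "twist": [0, 0, 0], "jaw": 8.5},
    {"slide": [0, 0, 0], "twist": [0, 0, 0], "jaw": 0},
    {"slide": [0, 0, 0], "twist": [0, 0, 0], "jaw": 0},
    {"slide": [0, 0, 0], "twist": [0, 0, 0], "jaw": 0},
  ],
)

```text
clock: 34.3
tcp_pos: [0.5026, 0.2274, 0.1529]
ee_rot: [[0.678, 0.735, -0.001], [0.735, -0.678, -0.001], [-0.001, -0.0, -1.0]]
ft_force: [0.0, 0.2, 0.2]
gripper_width: 0.0437
```

Call:
send_rows(
  motion=[
    {"slide": [0.3, 0, 0], "twist": [0, 0, 0], "jaw": 0},
    {"slide": [0, 0, 0], "twist": [0, 0, 0], "jaw": 0},
    {"slide": [0, 0, 0], "twist": [0, 0, 0], "jaw": 0},
  ],
)

```text
clock: 34.6
tcp_pos: [0.505, 0.2296, 0.1531]
ee_rot: [[0.679, 0.735, -0.001], [0.735, -0.679, -0.001], [-0.001, 0.0, -1.0]]
ft_force: [0.5, -0.8, 0.5]
gripper_width: 0.0007
```

```bash
python3 look.py 27; python3 g.py .506 .2302 .08
```

```text
[0.50496071 0.22962435 0.15310361] [ 0.50598841 -0.82699651  0.50494474]
t 34.7 p [0.5051 0.2296 0.1534] F [0.27 0.04 0.84] w 0.0001 q7 -1.12 yang -42.74 tilt [-0.02 -0.03]
slide cm [0.11 0.02 7.34] dist 7.34
```

View pics/w27.png

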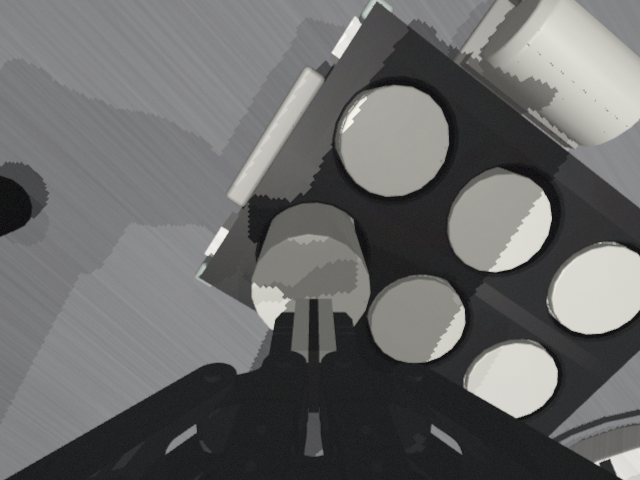

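Call:
send_rows(
  motion=[
    {"slide": [0, 0, 2], "twist": [0, 0, 0], "jaw": 0},
    {"slide": [0, 0, 1], "twist": [0, 0, 0], "jaw": 0},
    {"slide": [0, 0, 0.7], "twist": [0, 0, 0], "jaw": 0},
    {"slide": [0, 0, 0.7], "twist": [0, 0, 0], "jaw": 0},
    {"slide": [0, 0, 0.7], "twist": [0, 0, 0], "jaw": 0},
    {"slide": [0, 0, 0.7], "twist": [0, 0, 0], "jaw": 0},
    {"slide": [0, 0, 0], "twist": [0, 0, 0], "jaw": 0},
  ],
)

```text
clock: 35.4
tcp_pos: [0.5047, 0.2295, 0.0947]
ee_rot: [[0.679, 0.735, -0.001], [0.735, -0.679, -0.001], [-0.001, -0.0, -1.0]]
ft_force: [0.6, 0.4, 0.4]
gripper_width: 0.0003
```

Call:
send_rows(
  motion=[
    {"slide": [0, 0, 0.5], "twist": [0, 0, 0], "jaw": 0},
    {"slide": [0, 0, 0.5], "twist": [0, 0, 0], "jaw": 0},
    {"slide": [0, 0, 0.3], "twist": [0, 0, 0], "jaw": 0},
    {"slide": [0, 0, 0.2], "twist": [0, 0, 0], "jaw": 0},
    {"slide": [0, 0, 0], "twist": [0, 0, 0], "jaw": 0},
  ],
)

```text
clock: 35.9
tcp_pos: [0.5051, 0.2296, 0.0803]
ee_rot: [[0.679, 0.735, -0.0], [0.735, -0.679, -0.0], [-0.0, 0.0, -1.0]]
ft_force: [0.6, -0.5, 0.0]
gripper_width: -0.0001
```

Call:
send_rows(
  motion=[
    {"slide": [0, 0, 0.15], "twist": [0, 0, 0], "jaw": 0},
    {"slide": [0, 0, 0.05], "twist": [0, 0, 0], "jaw": 0},
    {"slide": [0, 0, 0], "twist": [0, 0, 0], "jaw": 0},
  ],
)

```text
clock: 36.2
tcp_pos: [0.5061, 0.2302, 0.0801]
ee_rot: [[0.679, 0.735, 0.001], [0.735, -0.679, 0.001], [0.002, 0.0, -1.0]]
ft_force: [-3.1, -1.7, 14.2]
gripper_width: -0.0
```

Call:
send_rows(
  motion=[
    {"slide": [0, 0, -4], "twist": [0, 0, 0], "jaw": 0},
    {"slide": [0, 0, -4], "twist": [0, 0, 0], "jaw": 0},
    {"slide": [0, 0, -4], "twist": [0, 0, 0], "jaw": 0},
    {"slide": [-4, 0, -4], "twist": [0, 0, 0], "jaw": 0},
    {"slide": [-4, 0, -3], "twist": [0, 0, 0], "jaw": 0},
    {"slide": [0, 0, 0], "twist": [0, 0, 0], "jaw": 0},
    {"slide": [0, 0, 0], "twist": [0, 0, 0], "jaw": 0},
  ],
)

```text
clock: 36.9
tcp_pos: [0.4541, 0.1746, 0.265]
ee_rot: [[0.678, 0.735, 0.001], [0.735, -0.678, 0.004], [0.004, -0.002, -1.0]]
ft_force: [-0.4, 0.2, 0.2]
gripper_width: 0.0004
```

```bash
python3 look.py 28
python3 - <<'E'
from cell import *
from h import *
S=snapshot("scene"); cv2.imwrite("pics/s29.png",S["pixels"])
cv2.imwrite("pics/s30.png",cv2.resize(S["pixels"][150:270,310:450],None,fx=5,fy=5,interpolation=cv2.INTER_CUBIC))
E
```

```text
[0.45407667 0.17455442 0.26503923] [-0.4469821   0.23840845  0.2138421 ]
```

View pics/w28.png

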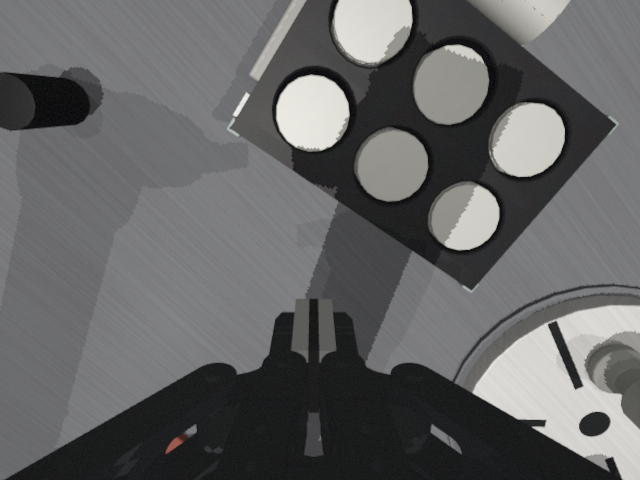

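View pics/s30.png

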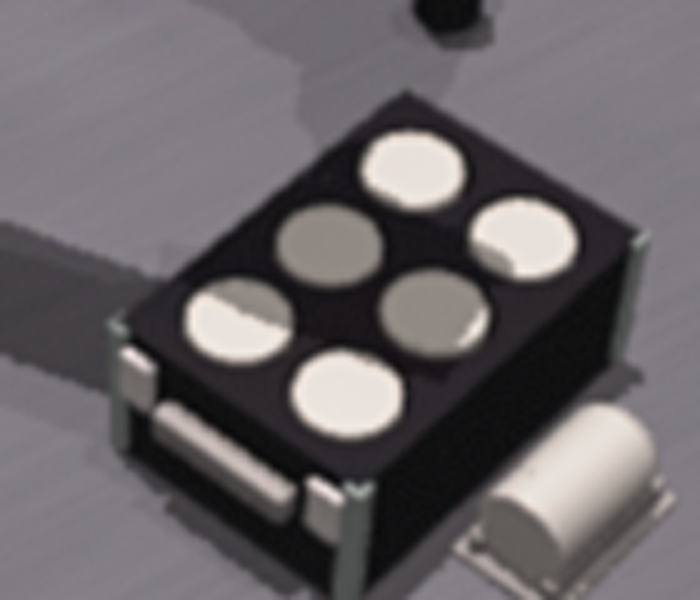

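View pics/s29.png

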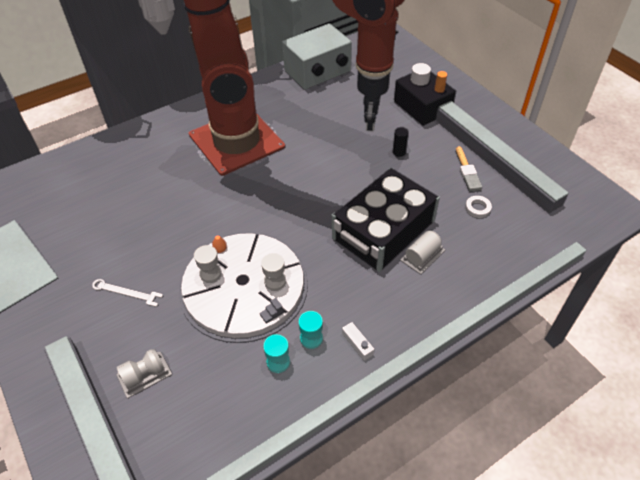

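All six lids are flush. The waisted flasks at (206,262) and (273,270) and the bystanders are unmoved, and the robot is clear.

```bash
python3 -c "
from cell import *
print(get_state()['qvel'].round(3)); print(sign_off())"
```

```text
[-0.001  0.015  0.002  0.     0.004  0.004 -0.002]
the job is handed in; nothing more can be done
None
```

Both straight flasks are in the crate's two empty wells, 2 and 4, pushed down to the stop, and the job is handed in at about 37 s. The sample beside the crate is the straight sort.

**Finding the wells:** I pressed on wells 5, 2, 1 and 4. Wells 5 and 1 were rigid at 12 and 25 N, so they are full. Wells 2 and 4 sank 4–5 mm, so they are empty. I did not press wells 0 and 3, since two empties were already found.

**Last checks:**
- **Depth:** both lids stopped at TCP z = 0.080, the height at which I touched the full wells' discs. They held at 5.7 N (well 4) and 14.2 N (well 2).
- **Pictures:** all six lids look flush. The waisted flasks, the turquoise look-alikes and the bystanders look unmoved by eye; I did not measure their displacement. The gripper is clear of everything.

**What disagreed or went wrong:**
- **Fingertip offset:** the shut fingertips were about 20 mm behind the reported TCP, not 17 mm ahead as stated. I used the measured offset from then on.
- **First grasp:** I applied that offset with the wrong sign, so the first grasp on flask A closed in the air above its lid. Nothing was touched, and the second try held.
- **Well positions:** the cameras disagreed by 3–5 mm on where the wells are. I relied mostly on the wrist camera, and both flasks went in without side force.

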